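# Nest the transformer covers in the drawer and shut it

## Task

Pick the two stepped black transformer covers off their sloping stands and nest them, open side down, one after the other over the matching cover in the open drawer, so that all three sit fully home, squarely in line and level in one stack. Then push the drawer fully shut with the stack inside. Do not disturb the other goods on the table.

Things in the scene. Friction and masses are not known exactly. Their poses are not given: they have to be found in the camera images.
- cover_low_center (a point): Centre (34.5 mm above its bottom) of the black steel transformer end cover standing in the open drawer, x roughly along the drawer's travel. 130 (x) x 96 (y) x 69 high, z to the closed end, 0.24 to 0.39 kg. A straight-sided raised block 84 (x) x 50 (y), 24 high, forms its top: grip it there across y. Below it the hollow widens from 96 x 62 to 108 x 74, then a 3 mm flange 130 x 96.
- cover_a_center (a point): Centre of a second cover of the same shape and size. It lies closed end up on a fixed steel stand sloping 28 deg, which rises away from the robot: x points up the slope, z out of it, leaning to the robot. Covers nest open side down: fully home, the upper sits on the lower's raised block, 27 mm higher, with 1 to 2 mm sideways play; either way round will do.
- cover_b_center (a point): Centre of a third cover of the same shape and size, lying in the same way on another fixed stand, sloping 36 deg. The two stands may have swapped sides. Inside, each cover is a tapered hollow 42 mm deep with a flat ceiling; walls 2.5 mm thick, mouth 103 x 69.
- cabinet: fixed grey steel drawer unit 210 (x) x 200 (y) x 170 high, origin under its centre, drawer side facing -x; a cream transformer 70 high is fixed on its top, from 15 mm in front of the middle backwards. Opening inside: 152 high, ceiling 160 above the table. Front face of the carcass at x = -105.
- drawer (a joint): how far the drawer is pulled out (m) along the unit's -x: 0 shut (its stop), up to 0.215. It stays where it is left; about 2 N of friction plus light damping (8 N s/m). Inner floor 18 mm above the table, inside 183 (x) x 160 (y); side and back walls 58 mm high above the table, front panel 158.
- drawer_front (a point): centre of the outer face of the cream drawer front, a flat panel 196 wide and 148 high, 84 mm above the table; no handle: it is pushed shut. Its x points along the unit's x, into the unit.
- stand_a: fixed sloping steel stand of 28 deg, footprint about 145 (x) x 110 (y), origin under its centre, high edge at +x 90 high; low edge has a 12 mm lip
- stand_b: fixed sloping steel stand of 36 deg, footprint about 130 (x) x 110 (y), origin under its centre, high edge at +x 108 high; low edge has a 12 mm lip
- cover_low: the same cover's body, origin at the centre of its underside, axes as the centre point's
- cover_a: the same cover's body, origin at the centre of its underside, axes as the centre point's
- cover_b: the same cover's body, origin at the centre of its underside, axes as the centre point's
- toroid: bystander: round black can transformer, 80 dia x 96 high; origin at the centre of its underside
- regulator: bystander: green box, 120 x 80 x 100 high; origin at the centre of its underside
- socket_box: bystander: cream box, 60 x 60 x 85 high; origin at the centre of its underside
- flat_cover: bystander: a different, smaller and lower black cover: 85 mm square flange, 33 high; not part of the stack; origin at the centre of its underside
- transformer: bystander: complete black transformer, about 110 x 100 x 100 high; origin at the centre of its underside
- carton: bystander: cardboard carton, 100 x 100 x 90 high; origin at the centre of its underside
Mind the look-alikes: they are no part of the job. Leave any blue or red look-alike of the cover_low alone.

How it is judged:
On the way, in this order (a step that is already met when the one before it is completed fails the run):
1. one of the two covers is nested over the cover in the drawer and let go, the drawer still open (((z of cover_a_center in the frame of cover_low_center between 0.023 and 0.032 m and horizontal distance between cover_a_center and cover_low_center below 0.006 m and angle between the x axis of cover_a_center and the x axis of cover_low_center, either way round below 0.1 rad and angle between cover_a_center's own z axis and vertical below 0.06 rad and contact force between cover_a and the fingers below 0.1 N and linear speed of cover_a below 0.02 m/s) or (z of cover_b_center in the frame of cover_low_center between 0.023 and 0.032 m and horizontal distance between cover_b_center and cover_low_center below 0.006 m and angle between the x axis of cover_b_center and the x axis of cover_low_center, either way round below 0.1 rad and angle between cover_b_center's own z axis and vertical below 0.06 rad and contact force between cover_b and the fingers below 0.1 N and linear speed of cover_b below 0.02 m/s)) and value of joint drawer above 0.15 m), for 0.2 s.
2. the other cover is nested on top of it and let go, the drawer still open (((z of cover_a_center in the frame of cover_low_center between 0.023 and 0.032 m and horizontal distance between cover_a_center and cover_low_center below 0.006 m and angle between the x axis of cover_a_center and the x axis of cover_low_center, either way round below 0.1 rad and angle between each of cover_a_center, cover_b_center's own z axis and vertical below 0.06 rad and z of cover_b_center in the frame of cover_a_center between 0.023 and 0.032 m and horizontal distance between cover_b_center and cover_a_center below 0.006 m and angle between the x axis of cover_b_center and the x axis of cover_a_center, either way round below 0.1 rad) or (z of cover_b_center in the frame of cover_low_center between 0.023 and 0.032 m and horizontal distance between cover_b_center and cover_low_center below 0.006 m and angle between the x axis of cover_b_center and the x axis of cover_low_center, either way round below 0.1 rad and angle between each of cover_b_center, cover_a_center's own z axis and vertical below 0.06 rad and z of cover_a_center in the frame of cover_b_center between 0.023 and 0.032 m and horizontal distance between cover_a_center and cover_b_center below 0.006 m and angle between the x axis of cover_a_center and the x axis of cover_b_center, either way round below 0.1 rad)) and contact force between each of cover_a, cover_b and the fingers below 0.1 N and linear speed of each of cover_a, cover_b below 0.02 m/s and value of joint drawer above 0.15 m), for 0.2 s.
At the end, for the whole second after the job is handed in: Three covers upright in one stack in the drawer: each 23 to 32 mm above the one below (27 is home), centres within 6 mm, long axes within 0.1 rad, tilt under 0.06 rad; lowest on the floor within 60 mm of the unit's middle; drawer under 6 mm open; all at rest, released (((z of cover_a_center in the frame of cover_low_center between 0.023 and 0.032 m and horizontal distance between cover_a_center and cover_low_center below 0.006 m and angle between the x axis of cover_a_center and the x axis of cover_low_center, either way round below 0.1 rad and angle between each of cover_a_center, cover_b_center's own z axis and vertical below 0.06 rad and z of cover_b_center in the frame of cover_a_center between 0.023 and 0.032 m and horizontal distance between cover_b_center and cover_a_center below 0.006 m and angle between the x axis of cover_b_center and the x axis of cover_a_center, either way round below 0.1 rad) or (z of cover_b_center in the frame of cover_low_center between 0.023 and 0.032 m and horizontal distance between cover_b_center and cover_low_center below 0.006 m and angle between the x axis of cover_b_center and the x axis of cover_low_center, either way round below 0.1 rad and angle between each of cover_b_center, cover_a_center's own z axis and vertical below 0.06 rad and z of cover_a_center in the frame of cover_b_center between 0.023 and 0.032 m and horizontal distance between cover_a_center and cover_b_center below 0.006 m and angle between the x axis of cover_a_center and the x axis of cover_b_center, either way round below 0.1 rad)) and value of joint drawer below 0.006 m and x of cover_low_center in the frame of cabinet between -0.06 and 0.05 m and y of cover_low_center in the frame of cabinet between -0.06 and 0.06 m and z of cover_low_center in the frame of cabinet between 0.04 and 0.065 m and angle between cover_low_center's own z axis and vertical below 0.06 rad and contact force between each of cover_a, cover_b, cover_low and the fingers below 0.1 N and linear speed of each of cover_a, cover_b, cover_low below 0.02 m/s); the robot touches nothing.
It fails at once if one of the other goods (bystanders) is moved more than 20 mm (distance of any of toroid, regulator, socket_box, flat_cover, transformer, carton from where it was at the start of the episode above 0.02 m).
It also fails if it takes over 72 s, if anything falls off the work surface, if the arm or the gripper's body presses on something with over 40 N, if the wrist force passes 120 N, or if a joint passes its speed limit or range.

## Robot

A 6-joint arm with a two-finger parallel gripper is mounted at the origin on the work surface. World frame = base frame: x ahead of the robot, y to its left, z up, the work surface at z = 0. Lengths are in m, angles in rad, forces in N, time in s.
With the tool pointing down it reaches from about 0.275 to 0.75 m from the base axis. Payload 10.2 kg.
Tool frame: the origin (TCP) lies between the finger pads; the fingertips stand 19 mm ahead of it and the grasp point (between the pads) is the TCP; y points along the fingers, z is the direction in which the jaws open and shut, and the axes are right-handed (so a half turn about y gives the same grasp; the last joint's range is limited). The gripper opens to 88 mm and grips with 3 to 60 N. Pads are 18 mm wide; open, the fingers measure 123 mm over their backs; the gripper's body (75 mm by 187 mm) begins 45 mm behind the grasp point.
Start: joints at [0.965, 0.313, 1.498, -0, 1.331, -0.223], TCP at [0.196, 0.487, 0.258] pointing down, gripper open.
Joint ranges: [-2.94, 2.94], [-0.97, 2.17], [0.19, 2.56], [-1.23, 4.37], [0.02, 3.11], [-2.88, 2.88]. Speed limits (rad/s): [2.39, 2.39, 3.01, 3.14, 3.14, 3.14].

## Interface

Orientations are given as a unit quaternion [x, y, z, w].
In Python, from station import bot, imaging, workorder gives the robot as it stands.
- The arm moves only by the shell command python3 -m creep 'ROWS'. ROWS is JSON, a list that holds one entry, the list of rows, each a list of 7 numbers: the shift along the world's x, y, z in cm, then the turn, a rotation vector about the world's x, y, z in units of 5 degrees (1.0 is 5 degrees), then the closure, from -1 (fully open) to 1 (shut). In form: [[[dx, dy, dz, wx, wy, wz, jaw], ...]]. A call has 1 to 20 rows; each row shifts and turns the pose as measured when the row begins; what a row does not reach is not made up. A row lasts 1/12 s, in which the tool goes at most 41.7 mm and 7.16 degrees, less where a joint would pass 70% of its speed; a pose out of reach is approached as far as the arm can. A call is refused whole if a number of a shift passes 4.17 or a number of a turn 1, either way. A call with a gripper value outside its range is refused whole. The fingers move at their own pace and stop on an object; the grip force is fixed at half the most. Time passes only in rows, so rows that do not move let the fingers close. It gives the time, the measured TCP pose, the force and the opening at its end, in the units of the state.
- bot.observe(): the state, without advancing time (a new reading comes with each control period).
- imaging.read_camera(name): name is "scene" or "top"; returns the picture (480x640x3 uint8, red, green, blue); there is no depth.
- imaging.calibration(name): a dict with "intrinsics" (3x3 intrinsics, pixels), "R" (3x3) and "t" (3): a world point X has camera coordinates R X + t. Camera axes: x right, y down, z forward; pixel columns grow to the right and rows downward; lengths in m; the calibration is good to about 2 mm. A picture is of the moment at which its call begins. calibration takes no time and is no camera call.
- workorder.sign_off(): hands the job in, once; it reports no verdict.
Trained networks look in the newest picture that a camera, given by its name, has taken for a name from the list of things; names that differ only in an ending like _2 or _b are one class to them, and where a whole thing is asked for, a point or a joint stands for the part that bears it (a point fixed in the world has none). Each returns a list of dicts, best first, with "p" (0 to 1); they miss things now and then, are a little off and sometimes report something else, mostly with a low value. They report only what shows in the picture. A call takes as long as a camera call. They do not tell look-alikes from the thing itself.
- imaging.search_frame(query, camera): "bbox" ([left, top, right, bottom] in pixels, round what is visible of it).
The state is a dict: "clock": time; "qpos": joint angles; "joint_vel": joint speeds; "joint_efforts": joint torques, N m; "eef_pos": TCP position; "eef_rot": TCP orientation; "contact_force": force on the tool from outside, world axes, zero at the start; "moment": the same for the moment, N m; "gripper_width": opening from 0.0 (shut) to 1.0 (fully open).
Only numpy, scipy, OpenCV 4.12 (cv2) and the standard library are available. Lean on these libraries where they do the work, as an engineer would, in place of code of your own. Each camera call takes 0.05 s, during which the arm holds its last target. There are 200 camera calls.

## Working session

There is one attempt and no reset: what is moved stays moved. The work goes in short steps, Python scripts to look and compute and a shell command to move; the robot and the scene stay as the last step left them, time stands still between calls to the robot, and variables do not carry over. Pictures are saved under pics/ and viewed, about 8 in all and at most 12, crops included, and the job is handed in when it is done.

```bash
ls; mkdir -p pics; python3 - <<'E'
from station import bot, imaging, workorder
import cv2,numpy as np
s=bot.observe();print({k:np.round(v,3).tolist() for k,v in s.items()})
for c in("scene","top"):
    im=imaging.read_camera(c);cv2.imwrite(f"pics/{c}0.png",im[:,:,::-1])
    k=imaging.calibration(c);print(c,np.round(k["intrinsics"],1).tolist(),np.round(k["R"],4).tolist(),np.round(k["t"],4).tolist())
    for q in("cover_a","stand_a","stand_b","cabinet","drawer_front","flat_cover"):
        print(q,[(np.round(d["bbox"]).tolist(),round(d["p"],2)) for d in imaging.search_frame(q,c)][:5])
E
```

```text
pics
{'clock': 0.0, 'qpos': [0.965, 0.313, 1.498, -0.0, 1.331, -0.223], 'joint_vel': [-0.0, 0.001, 0.0, -0.0, 0.0, -0.001], 'joint_efforts': [0.001, -40.221, -25.227, 0.07, 0.035, -0.0], 'eef_pos': [0.196, 0.487, 0.257], 'eef_rot': [0.695, -0.135, 0.134, -0.694], 'contact_force': [0.449, 0.37, 0.421], 'moment': [-0.027, -0.011, -0.066], 'gripper_width': 0.998}
scene [[450.9, 0.0, 315.9], [0.0, 450.9, 236.5], [0.0, 0.0, 1.0]] [[0.2514, 0.9679, 0.0047], [0.7404, -0.1892, -0.645], [-0.6234, 0.1656, -0.7642]] [-0.1281, -0.3255, 1.6245]
cover_a [([404.0, 184.0, 451.0, 215.0], 0.77), ([165.0, 222.0, 202.0, 258.0], 0.58), ([227.0, 200.0, 252.0, 230.0], 0.58), ([259.0, 202.0, 337.0, 286.0], 0.19)]
stand_a [([161.0, 235.0, 212.0, 285.0], 0.75), ([398.0, 198.0, 455.0, 240.0], 0.69), ([279.0, 240.0, 319.0, 272.0], 0.43)]
stand_b [([161.0, 235.0, 212.0, 285.0], 0.75), ([398.0, 198.0, 455.0, 240.0], 0.69), ([279.0, 240.0, 319.0, 272.0], 0.43)]
cabinet []
drawer_front [([258.0, 201.0, 338.0, 286.0], 0.9)]
flat_cover [([343.0, 194.0, 372.0, 215.0], 0.89)]
top [[483.7, 0.0, 312.5], [0.0, 483.7, 238.5], [0.0, 0.0, 1.0]] [[-0.0218, -0.9997, -0.0062], [-0.9884, 0.0225, -0.1504], [0.1505, 0.0029, -0.9886]] [0.029, 0.5071, 1.1483]
cover_a [([448.0, 234.0, 499.0, 292.0], 0.86), ([152.0, 237.0, 196.0, 290.0], 0.85)]
stand_a [([440.0, 224.0, 498.0, 286.0], 0.71), ([232.0, 286.0, 273.0, 324.0], 0.6)]
stand_b [([440.0, 224.0, 498.0, 286.0], 0.71), ([232.0, 286.0, 273.0, 324.0], 0.6)]
cabinet [([283.0, 56.0, 390.0, 261.0], 0.84), ([448.0, 233.0, 498.0, 293.0], 0.36)]
drawer_front [([294.0, 172.0, 389.0, 262.0], 0.95), ([451.0, 234.0, 502.0, 288.0], 0.73), ([381.0, 289.0, 418.0, 320.0], 0.7), ([147.0, 227.0, 200.0, 293.0], 0.62)]
flat_cover [([234.0, 286.0, 271.0, 323.0], 0.95)]
```

```bash
python3 - <<'E'
import cv2
a=cv2.imread("pics/top0.png");cv2.imwrite("pics/t1.png",cv2.resize(a[40:340,130:530],None,fx=2,fy=2,interpolation=cv2.INTER_CUBIC))
E
```

```text
(no output)
```

View pics/t1.png

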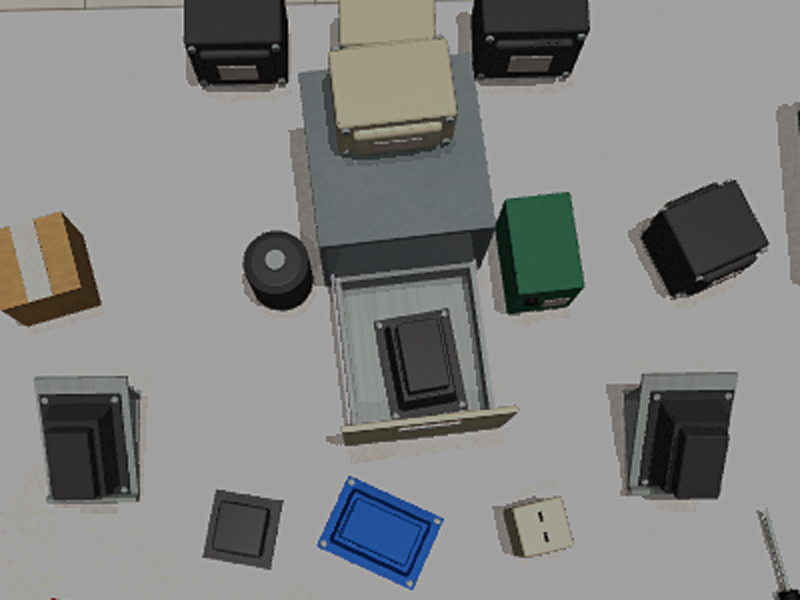

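View pics/scene0.png

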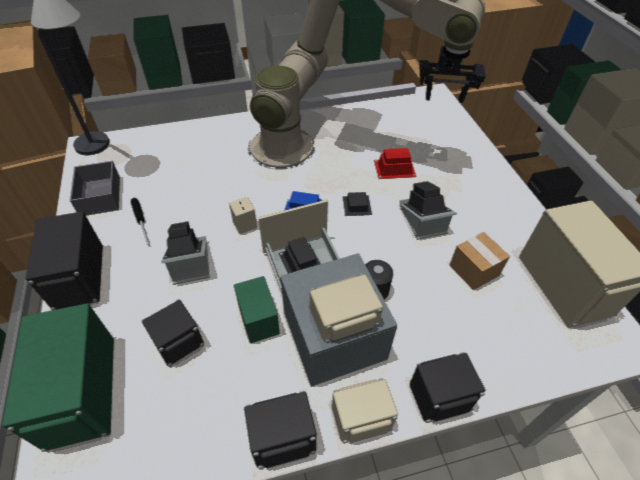

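The top view (2× crop, full-image px = crop/2 + (130,40)) shows the two covers on stands at about (172,264) and (473,264). The target cover is in the drawer at about (340,222), slightly yawed, and the blue look-alike is in front of it. Next I'll fit the poses to the silhouettes in both cameras.

```bash
cat > h.py <<'E'
import cv2,numpy as np
from scipy.spatial.transform import Rotation as Ro
from scipy.optimize import minimize
from station import bot, imaging
K={c:imaging.calibration(c) for c in("scene","top")}
def proj(X,c):
    k=K[c];p=(np.asarray(k["R"])@np.atleast_2d(X).T+np.asarray(k["t"])[:,None]);p=np.asarray(k["intrinsics"])@p
    return (p[:2]/p[2]).T
def ray(u,v,c,z):
    k=K[c];R=np.asarray(k["R"]);C=-R.T@k["t"];d=R.T@np.linalg.inv(k["intrinsics"])@[u,v,1];return C+d*(z-C[2])/d[2]
def box(a,b,z0,a2,b2,z1):
    return np.array([[sx*x/2,sy*y/2,z] for x,y,z in((a,b,z0),(a2,b2,z1)) for sx in(-1,1) for sy in(-1,1)])/1000
PARTS=[box(130,96,0,130,96,3),box(108,74,3,96,62,45),box(84,50,45,84,50,69)]
def pose(p,tilt):  # p: x,y,z of underside centre, yaw
    return Ro.from_euler('z',p[3])*Ro.from_euler('y',-tilt), np.array(p[:3])
def render(p,tilt,c,roi,S=8):
    R,t=pose(p,tilt);x0,y0,x1,y1=roi
    m=np.zeros(((y1-y0)*S,(x1-x0)*S),np.uint8)
    for P in PARTS:
        q=(proj(R.apply(P)+t,c)+0.5-[x0,y0])*S
        h=cv2.convexHull(q.astype(np.float32));cv2.fillConvexPoly(m,np.round((h-.5)*16).astype(np.int32),255,shift=4)
    return cv2.resize(m,None,fx=1/S,fy=1/S,interpolation=cv2.INTER_AREA)/255.
def fit(obs,p0,tilt,free=(0,1,2,3)):
    # obs: list of (cam, roi, soft mask, weight mask)
    free=list(free);sc=np.array([.004,.004,.004,.04])
    def f(d):
        p=np.array(p0,float);p[free]+=d*sc[free]
        return sum((((render(p,tilt,c,r)-m)**2)*w).sum() for c,r,m,w in obs)
    d=np.zeros(len(free))
    for _ in range(3):
        r=minimize(f,d,method='Nelder-Mead',options=dict(initial_simplex=np.vstack([d,d+2*np.eye(len(free))]),xatol=.02,fatol=.02));d=r.x
    p=np.array(p0,float);p[free]+=d*sc[free];return p,r.fun
E
python3 - <<'E'
from h import *
T=cv2.imread("pics/top0.png");S=cv2.imread("pics/scene0.png")
def crop(im,r,f=7): 
    return cv2.resize(im[r[1]:r[3],r[0]:r[2]],(390,290),interpolation=cv2.INTER_NEAREST)
a=[crop(T,(140,220,210,300)),crop(T,(435,220,505,300)),crop(T,(300,180,400,265)),crop(S,(395,175,465,245))]
cv2.imwrite("pics/m.png",np.vstack([np.hstack(a[:2]),np.hstack(a[2:])]))
for r,c in (((148,228),'top'),((495,290),'top')):pass
g=lambda im:cv2.cvtColor(im,cv2.COLOR_BGR2GRAY)
for im,row,lo,hi in((T,265,140,205),(T,265,438,502),(T,215,300,395),(T,240,300,395)): print(g(im)[row,lo:hi].tolist())
print(ray(473,264,'top',.06),ray(172,264,'top',.06),ray(340,222,'top',.06))
E
```

```text
[160, 160, 160, 160, 160, 161, 160, 160, 159, 160, 161, 147, 133, 38, 43, 46, 45, 47, 45, 46, 44, 46, 44, 47, 45, 45, 46, 45, 47, 47, 47, 45, 45, 46, 38, 18, 14, 25, 42, 47, 32, 17, 22, 19, 20, 20, 19, 16, 42, 47, 45, 46, 32, 87, 126, 126, 132, 49, 55, 105, 152, 152, 152, 160, 160]
[115, 116, 119, 124, 102, 62, 63, 62, 61, 125, 120, 121, 125, 57, 43, 43, 42, 44, 24, 15, 17, 15, 17, 15, 16, 15, 14, 39, 30, 26, 18, 12, 15, 15, 38, 43, 45, 43, 44, 43, 45, 42, 43, 43, 43, 44, 45, 42, 43, 44, 43, 42, 43, 42, 39, 68, 166, 161, 160, 159, 160, 159, 160, 160]
[164, 90, 140, 140, 126, 134, 133, 145, 147, 150, 143, 142, 143, 147, 144, 145, 139, 144, 146, 77, 64, 65, 66, 70, 14, 15, 13, 39, 71, 41, 12, 57, 67, 63, 65, 65, 65, 66, 64, 65, 65, 65, 65, 65, 65, 64, 65, 64, 65, 66, 67, 43, 68, 36, 67, 66, 64, 61, 105, 144, 140, 138, 139, 141, 136, 144, 90, 95, 70, 42, 65, 144, 139, 153, 160, 161, 160, 160, 160, 160, 160, 160, 160, 159, 160, 159, 160, 160, 160, 159, 160, 160, 160, 159, 159]
[165, 113, 125, 166, 109, 145, 145, 120, 133, 144, 142, 147, 145, 140, 144, 145, 146, 144, 144, 140, 147, 134, 133, 141, 62, 63, 64, 66, 41, 14, 13, 13, 52, 36, 36, 28, 15, 17, 19, 15, 16, 19, 13, 16, 17, 22, 17, 17, 17, 16, 18, 17, 19, 16, 17, 19, 18, 33, 48, 61, 101, 75, 60, 98, 137, 133, 131, 131, 136, 85, 83, 87, 42, 38, 117, 139, 141, 155, 160, 159, 160, 160, 159, 159, 159, 160, 161, 160, 160, 160, 160, 160, 160, 160, 161]
[ 0.43405208 -0.36356363  0.06      ] [0.450143   0.35526543 0.06      ] [ 0.5430998  -0.04971909  0.06      ]
```

View pics/m.png

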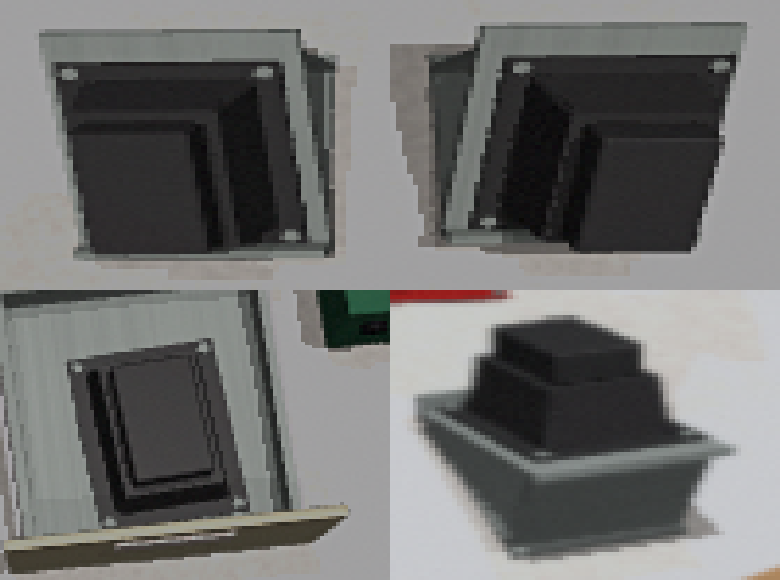

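The crops show both stand covers clearly, right up to the lip. The drawer cover's front flange edge just reaches the top edge of the front panel. Now fitting.

```bash
cat >> h.py <<'E'
def mask(im,roi,seed,th,ker=5):
    x0,y0,x1,y1=roi;g=cv2.cvtColor(im[y0:y1,x0:x1],cv2.COLOR_RGB2GRAY)
    m=(g<th).astype(np.uint8);n,l=cv2.connectedComponents(m,connectivity=4);m=(l==l[int(seed[1])-y0,int(seed[0])-x0]).astype(np.uint8)
    return cv2.morphologyEx(cv2.copyMakeBorder(m,9,9,9,9,0),cv2.MORPH_CLOSE,np.ones((ker,ker)))[9:-9,9:-9].astype(float)
E
python3 - <<'E'
from h import *
T=cv2.imread("pics/top0.png")[:,:,::-1];S=cv2.imread("pics/scene0.png")[:,:,::-1]
o=[]
for nm,rt,st,rs,ss,p0 in(("L",(140,215,210,305),(160,270),(395,175,465,245),(427,198),(.45,.36,.045,0)),("R",(435,215,510,305),(482,270),(155,210,220,275),(182,243),(.45,-.36,.045,0))):
    ob=[]
    for c,im,r,s in(("top",T,rt,st),("scene",S,rs,ss)):
        m=mask(im,r,s,68 if c=="top" else 62);ob.append((c,r,m,np.ones_like(m)));print(nm,c,m.sum())
    for tilt in(28,36):
        for sub in(ob,ob[:1]):
            p,e=fit(sub,p0,np.radians(tilt));print(nm,tilt,len(sub),np.round(p,4),round(e,1))
    for c,r,m,w in ob:
        q=render(p,np.radians(tilt),c,r);o.append(cv2.resize(np.dstack([m,q,m*0])*255,(300,300),interpolation=cv2.INTER_NEAREST))
r=(305,185,375,265);m=mask(T,r,(340,215),100,3)
yy,xx=np.mgrid[r[1]:r[3],r[0]:r[2]];w=(yy<243.5-.1*(xx-344)).astype(float)
p,e=fit([("top",r,m,w)],(.54,-.05,.018,0),0,(0,1,3));print("low",np.round(p,4),e,m.sum())
o.append(cv2.resize(np.dstack([m,render(p,0,"top",r),1-w])*255,(300,300),interpolation=cv2.INTER_NEAREST))
cv2.imwrite("pics/fit.png",np.hstack(o[:2]+o[4:]))
cv2.imwrite("pics/fit2.png",np.hstack(o[2:4]))
E
```

```text
L top 2092.0
L scene 937.0
L 28 2 [ 0.4565  0.357   0.0483 -0.017 ] 152.1
L 28 1 [ 0.4573  0.3588  0.0424 -0.0092] 25.8
L 36 2 [ 0.4599  0.3566  0.0485 -0.0453] 182.2
L 36 1 [ 0.4631  0.3625  0.0302 -0.0361] 67.6
R top 2180.0
R scene 874.0
R 28 2 [ 0.4437 -0.3626  0.0547 -0.0505] 317.5
R 28 1 [ 0.4438 -0.3627  0.0547 -0.0567] 46.6
R 36 2 [ 0.4463 -0.3612  0.059  -0.0099] 147.9
R 36 1 [ 0.4479 -0.3647  0.0492 -0.0152] 39.0
low [ 0.5505 -0.051   0.018   0.154 ] 15.092087658592853 1982.0[ WARN:0@5.024] global loadsave.cpp:1063 imwrite_ Unsupported depth image for selected encoder is fallbacked to CV_8U.
```

```bash
cat >> h.py <<'E'
def tool(coverR):  # tool rotation candidates for a grasp of a cover
    M=coverR.as_matrix();o=[]
    for s in(1,-1):
        y=-M[:,2];z=s*M[:,1];o.append(Ro.from_matrix(np.column_stack([np.cross(y,z),y,z])))
    return o
def go(tp,tR,sp=None,sR=None):
    s=bot.observe();p=np.array(s["eef_pos"]) if sp is None else sp;R=Ro.from_quat(s["eef_rot"]) if sR is None else sR
    d=(np.array(tp)-p)*100;r=min(((t*R.inv()).as_rotvec(degrees=True)/5 for t in tR),key=np.linalg.norm)
    print("shift cm",np.round(d,2),"turn",np.round(r,2),"rows",round(np.linalg.norm(d)/4.17,1),round(np.linalg.norm(r)*5/7.16,1))
def st():
    s=bot.observe();print(round(s["clock"],2),"pos",np.round(s["eef_pos"],4),"F",np.round(s["contact_force"],1),"M",np.round(s["moment"],2),"w",round(s["gripper_width"],3),"q",np.round(s["qpos"],2))
E
python3 - <<'E'
from h import *
T=cv2.imread("pics/top0.png")[:,:,::-1]
for nm,rt,s,p0,t in(("L",(140,215,210,305),(160,270),(.457,.358,.0455,0),28),("R",(435,215,510,305),(482,270),(.447,-.363,.054,0),36)):
    m=mask(T,rt,s,68)
    p,e=fit([("top",rt,m,np.ones_like(m))],p0,np.radians(t),(0,1,3));print(nm,np.round(p,4),e)
    R,o=pose(p,np.radians(t));g=tool(R)
    G=o+R.apply([0,0,.066]);A=o+R.apply([0,0,.146]);print("grasp",np.round(G,4),"above",np.round(A,4));go(A,g)
M=Ro.from_quat(bot.observe()["eef_rot"]).as_matrix();print(M.round(2))
E
```

```text
L [ 0.4568  0.3578  0.0455 -0.0085] 27.203737024221454
grasp [0.4258 0.3581 0.1038] above [0.3883 0.3584 0.1744]
shift cm [ 19.22 -12.86  -8.33] turn [-1.09 -5.53  4.2 ] rows 5.9 4.9
R [ 0.4475 -0.3631  0.054  -0.015 ] 42.594832756632066
grasp [ 0.4087 -0.3625  0.1074] above [ 0.3617 -0.3618  0.1721]
shift cm [ 16.56 -84.88  -8.56] turn [-1.43 -7.1   4.08] rows 20.8 5.8
[[ 0.93 -0.    0.37]
 [-0.37 -0.    0.93]
 [-0.   -1.   -0.  ]]
```

```bash
python3 -m creep '[[[2.4,-1.6,-0.9,-0.14,-0.69,0.53,-1],[2.4,-1.6,-0.9,-0.14,-0.69,0.53,-1],[2.4,-1.6,-0.9,-0.14,-0.69,0.53,-1],[2.4,-1.6,-0.9,-0.14,-0.69,0.53,-1],[2.4,-1.6,-0.9,-0.14,-0.69,0.53,-1],[2.4,-1.6,-0.9,-0.14,-0.69,0.53,-1],[2.4,-1.6,-0.9,-0.14,-0.69,0.53,-1],[2.4,-1.6,-0.9,-0.14,-0.69,0.53,-1],[0,0,0,0,0,0,-1]]]'
python3 - <<'E'
from h import *
st()
R,o=pose([.4568,.3578,.0455,-.0085],np.radians(28))
for h in(.146,.066):go(o+R.apply([0,0,h]),tool(R))
cv2.imwrite("pics/t2.png",cv2.resize(imaging.read_camera("top")[190:340,110:310,::-1],None,fx=3,fy=3))
cv2.imwrite("pics/s2.png",cv2.resize(imaging.read_camera("scene")[90:250,350:550,::-1],None,fx=3,fy=3))
a=cv2.imread("pics/t2.png")[:420];b=cv2.imread("pics/s2.png")[:420]
cv2.imwrite("pics/p2.png",cv2.resize(np.hstack([a,b]),(800,280)))
E
```

```text
clock: 1.45
eef_pos: [0.3947, 0.3542, 0.1844]
eef_rot: [0.685, 0.186, 0.171, -0.683]
contact_force: [-0.2, -0.0, -0.5]
gripper_width: 1.001
1.45 pos [0.3947 0.3542 0.1844] F [-0.2 -0.  -0.5] M [0.02 0.25 0.03] w 1.001 q [ 0.64  0.27  1.84 -0.49  0.66 -0.62]
shift cm [-0.65  0.41 -1.  ] turn [ 0.1   0.25 -0.33] rows 0.3 0.3
shift cm [ 3.11  0.38 -8.06] turn [ 0.1   0.25 -0.33] rows 2.1 0.3
```

View pics/p2.png

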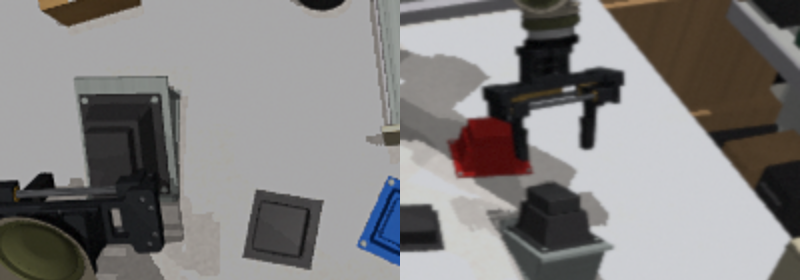

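The open gripper hovers squarely above the left cover, with the jaws across its y axis. I'll align it and then descend along the slope normal.

```bash
python3 -m creep '[[[-0.65,0.4,-1,0.1,0.25,-0.33,-1],[0,0,0,0,0,0,-1],[0.8,0,-1.5,0,0,0,-1],[0.8,0,-1.5,0,0,0,-1],[0,0,0,0,0,0,-1]]]'
python3 - <<'E'
from h import *
st()
R,o=pose([.4568,.3578,.0455,-.0085],np.radians(28))
go(o+R.apply([0,0,.066]),tool(R))
E
```

```text
clock: 1.97
eef_pos: [0.4024, 0.3652, 0.1503]
eef_rot: [-0.683, -0.168, -0.176, 0.689]
contact_force: [0.5, 0.2, -0.7]
gripper_width: 1.001
1.97 pos [0.4024 0.3652 0.1503] F [ 0.5  0.2 -0.7] M [ 0.05  0.25 -0.03] w 1.001 q [ 0.64  0.35  1.83 -0.51  0.61 -0.55]
shift cm [ 2.34 -0.71 -4.65] turn [-0.12  0.03 -0.01] rows 1.3 0.1
```

```bash
python3 -m creep '[[[0,-0.7,0,-0.1,0,0,-1],[0,0,0,0,0,0,-1],[0.7,0,-1.4,0,0,0,-1],[0.7,0,-1.4,0,0,0,-1],[0.4,0,-0.8,0,0,0,-1],[0,0,0,0,0,0,-1],[0,0,0,0,0,0,-1]]]'
python3 - <<'E'
from h import *
st()
R,o=pose([.4568,.3578,.0455,-.0085],np.radians(28))
go(o+R.apply([0,0,.066]),tool(R))
E
```

```text
clock: 2.55
eef_pos: [0.4205, 0.3603, 0.1205]
eef_rot: [-0.684, -0.173, -0.176, 0.687]
contact_force: [-0.5, 0.9, 0.7]
gripper_width: 0.998
2.55 pos [0.4205 0.3603 0.1205] F [-0.5  0.9  0.7] M [ 0.04  0.25 -0.03] w 0.998 q [ 0.61  0.42  1.84 -0.56  0.54 -0.52]
shift cm [ 0.53 -0.22 -1.67] turn [-0.06  0.12 -0.05] rows 0.4 0.1
```

```bash
python3 -m creep '[[[0.3,-0.2,-0.7,-0.06,0.1,-0.05,-1],[0.3,0,-0.6,0,0,0,-1],[0,0,-0.2,0,0,0,-1],[0,0,0,0,0,0,-1]]]'
python3 - <<'E'
from h import *
st()
R,o=pose([.4568,.3578,.0455,-.0085],np.radians(28))
go(o+R.apply([0,0,.066]),tool(R))
E
```

```text
clock: 2.88
eef_pos: [0.4269, 0.3587, 0.1065]
eef_rot: [0.686, 0.169, 0.175, -0.685]
contact_force: [-0.1, -0.4, -0.2]
gripper_width: 1.0
2.88 pos [0.4269 0.3587 0.1065] F [-0.1 -0.4 -0.2] M [ 0.01  0.21 -0.  ] w 1.0 q [ 0.6   0.45  1.83 -0.58  0.52 -0.51]
shift cm [-0.11 -0.06 -0.27] turn [-0.01  0.04 -0.  ] rows 0.1 0.0
```

```bash
python3 -m creep '[[[-0.1,-0.05,-0.2,0,0,0,-1],[0,0,0,0,0,0,1],[0,0,0,0,0,0,1],[0,0,0,0,0,0,1],[0,0,0,0,0,0,1],[0,0,0,0,0,0,1],[0,0,0,0,0,0,1]]]'
python3 - <<'E'
from h import *
st()
E
```

```text
clock: 3.47
eef_pos: [0.4256, 0.358, 0.1044]
eef_rot: [0.686, 0.169, 0.175, -0.685]
contact_force: [1.2, 0.3, -1.6]
gripper_width: 0.7
3.47 pos [0.4256 0.358  0.1044] F [ 1.2  0.3 -1.6] M [ 0.07  0.22 -0.05] w 0.7 q [ 0.6   0.45  1.84 -0.58  0.51 -0.5 ]
```

```bash
python3 -m creep '[[[0,0,0,0,0,0,1],[0,0,0,0,0,0,1],[0,0,0,0,0,0,1],[0,0,0,0,0,0,1],[0,0,0,0,0,0,1],[0,0,0,0,0,0,1]]]'
python3 - <<'E'
from h import *
st()
cv2.imwrite("pics/p3.png",cv2.resize(imaging.read_camera("scene")[130:250,370:530,::-1],None,fx=4,fy=4,interpolation=cv2.INTER_CUBIC))
E
```

```text
clock: 3.97
eef_pos: [0.4256, 0.358, 0.1044]
eef_rot: [0.686, 0.169, 0.175, -0.685]
contact_force: [-0.1, -0.0, -1.5]
gripper_width: 0.703
3.97 pos [0.4256 0.358  0.1044] F [-0.1 -0.  -1.5] M [ 0.03  0.25 -0.04] w 0.703 q [ 0.6   0.45  1.84 -0.58  0.51 -0.5 ]
```

View pics/p3.png

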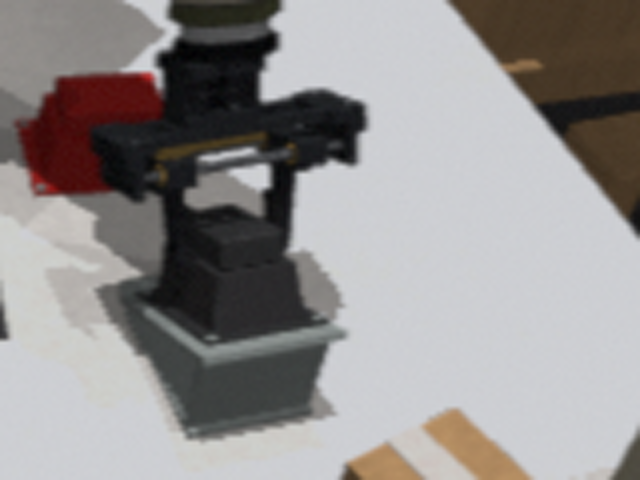

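Jaw width 0.703 is about 62 mm, the width of the lower step. The tips went past the block's foot, so the cover sits a few mm higher than I estimated. I'll open, back off 6 mm along the normal, and re-grip.

```bash
python3 -m creep '[[[0,0,0,0,0,0,-0.9],[0,0,0,0,0,0,-0.9],[-0.14,0,0.27,0,0,0,-0.9],[-0.14,0,0.27,0,0,0,-0.9],[0,0,0,0,0,0,-0.9],[0,0,0,0,0,0,1],[0,0,0,0,0,0,1],[0,0,0,0,0,0,1],[0,0,0,0,0,0,1],[0,0,0,0,0,0,1],[0,0,0,0,0,0,1],[0,0,0,0,0,0,1],[0,0,0,0,0,0,1],[0,0,0,0,0,0,1]]]'
python3 -c "
from h import *
st()"
```

```text
clock: 5.18
eef_pos: [0.4226, 0.3584, 0.1111]
eef_rot: [0.686, 0.17, 0.175, -0.685]
contact_force: [-0.0, -0.5, 0.3]
gripper_width: 0.567
5.18 pos [0.4226 0.3584 0.1111] F [-0.  -0.5  0.3] M [-0.02  0.26 -0.07] w 0.567 q [ 0.61  0.43  1.84 -0.57  0.53 -0.51]
```

Width 0.567 is 50 mm, so the fingers are on the block. Lifting along the normal.

```bash
python3 -m creep '[[[-0.5,0,0.9,0,0,0,1],[-0.7,0,1.3,0,0,0,1],[-0.7,0,1.3,0,0,0,1],[-0.7,0,1.3,0,0,0,1],[0,0,2.5,0,0,0,1],[0,0,2.5,0,0,0,1],[0,0,2.5,0,0,0,1],[0,0,2.5,0,0,0,1],[0,0,2.5,0,0,0,1],[0,0,0,0,0,0,1]]]'
python3 - <<'E'
from h import *
st()
R,o=pose([.5505,-.051,.018,.154],0)
go(o+[0,0,.300],tool(R))
E
```

```text
clock: 6.02
eef_pos: [0.387, 0.3555, 0.29]
eef_rot: [0.689, 0.165, 0.169, -0.685]
contact_force: [-0.0, 0.7, -2.9]
gripper_width: 0.562
6.02 pos [0.387  0.3555 0.29  ] F [-0.   0.7 -2.9] M [0.06 0.34 0.01] w 0.562 q [ 0.64  0.15  1.68 -0.35  0.95 -0.77]
shift cm [ 16.35 -40.65   2.8 ] turn [-0.36  5.46  1.8 ] rows 10.5 4.0
```

```bash
python3 -m creep '[[[0.6,-1.5,0.4,-0.03,0.46,0.15,1],[1.1,-2.8,0.2,-0.03,0.46,0.15,1],[1.1,-2.8,0.2,-0.03,0.46,0.15,1],[1.1,-2.8,0.2,-0.03,0.46,0.15,1],[1.1,-2.8,0.2,-0.03,0.46,0.15,1],[1.1,-2.8,0.2,-0.03,0.46,0.15,1],[1.1,-2.8,0.2,-0.03,0.46,0.15,1],[1.1,-2.8,0.2,-0.03,0.46,0.15,1],[1.1,-2.8,0.2,-0.03,0.46,0.15,1],[1.1,-2.8,0.2,-0.03,0.46,0.15,1],[1.1,-2.8,0.2,-0.03,0.46,0.15,1],[1.1,-2.8,0.2,-0.03,0.46,0.15,1],[1.1,-2.8,0.2,0,0,0,1],[1.1,-2.8,0.2,0,0,0,1],[0.6,-1.5,0,0,0,0,1],[0,0,0,0,0,0,1],[0,0,0,0,0,0,1]]]'
python3 - <<'E'
from h import *
st()
R,o=pose([.5505,-.051,.018,.154],0)
go(o+[0,0,.300],tool(R))
a=[]
for c in("top","scene"):
    im=imaging.read_camera(c);cv2.imwrite(f"pics/{c}4.png",im[:,:,::-1])
    u=proj(bot.observe()["eef_pos"],c)[0].astype(int);print(c,u)
    a.append(cv2.resize(im[u[1]-60:u[1]+60,u[0]-60:u[0]+60,::-1],(400,400),interpolation=cv2.INTER_CUBIC))
cv2.imwrite("pics/p4.png",np.hstack(a))
E
```

```text
clock: 7.43
eef_pos: [0.533, -0.0571, 0.2983]
eef_rot: [-0.699, -0.034, 0.081, 0.71]
contact_force: [0.2, -0.2, -3.1]
gripper_width: 0.564
7.43 pos [ 0.533  -0.0571  0.2983] F [ 0.2 -0.2 -3.1] M [ 0.06 -0.05  0.01] w 0.564 q [-0.32  0.35  1.35 -0.01  1.52 -2.05]
shift cm [1.75 0.61 1.97] turn [-0.12 -0.77 -0.11] rows 0.6 0.5
top [349 204]
scene [295 188]
```

View pics/p4.png

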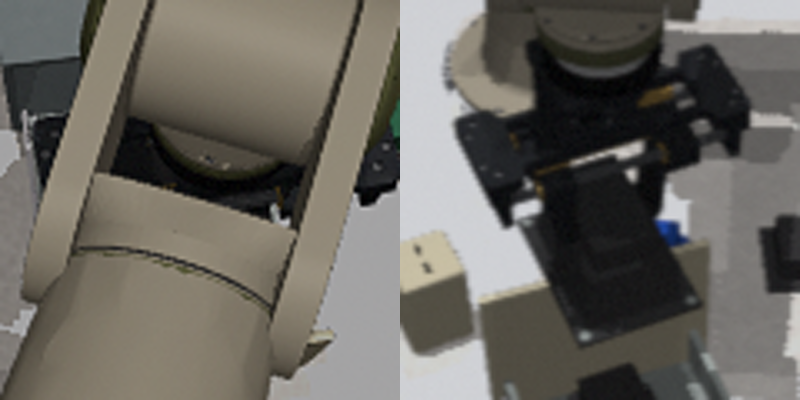

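The top view is hidden by the arm. The scene view shows the cover held level, with flange corners at about (289,231), (326,220) and (270,194). I'll refine the in-hand offset from these corners.

```bash
cat >> h.py <<'E'
def coverR_of_tool():
    M=Ro.from_quat(bot.observe()["eef_rot"]).as_matrix();z=-M[:,1];y=M[:,2]
    if y[1]<0:y=-y
    return Ro.from_matrix(np.column_stack([np.cross(y,z),y,z]))
def cyaw():
    R=coverR_of_tool();M=R.as_matrix();print("cover-in-hand yaw",round(np.arctan2(M[1,0],M[0,0]),4),"z axis",M[:,2].round(3))
E
python3 - <<'E'
from h import *
R=coverR_of_tool();p=np.array(bot.observe()["eef_pos"]);cyaw()
C=np.array([[.065,-.048,0],[.065,.048,0],[-.065,-.048,.003]])
uv=np.array([[289,231],[325.9,219.6],[270.4,194]])
for z in (.066,.07,.074):print(z,proj(p+R.apply(C-[0,0,z]),"scene").round(1).tolist())
f=lambda d:((proj(p+R.apply(C-[d[0],d[1],d[2]]),"scene")-uv)**2).sum()
r=minimize(f,[0,0,.07],method='Nelder-Mead');print("free",r.x.round(4),r.fun)
r=minimize(lambda d:f([d[0],0,d[1]]),[0,.07],method='Nelder-Mead');print("y0",r.x.round(4),r.fun)
E
```

```text
cover-in-hand yaw 0.1656 z axis [ 0.067 -0.01   0.998]
0.066 [[288.1, 232.1], [325.2, 219.4], [268.7, 193.2]]
0.07 [[288.2, 233.1], [325.1, 220.4], [268.8, 194.3]]
0.074 [[288.2, 234.1], [325.1, 221.4], [268.9, 195.4]]
free [ 0.0158 -0.0088  0.0881] 0.8939813853457479
y0 [-0.0059  0.0595] 3.735210036338276
```

```bash
python3 -m creep '[[[1.6,0.6,0.4,-0.12,-0.77,-0.11,1],[0,0,0,0,0,0,1],[0,0,0,0,0,0,1]]]'
python3 - <<'E'
from h import *
st();cyaw()
print("panel inner top",ray(327,246,"top",.158),ray(361,242.5,"top",.158))
R,o=pose([.5505,-.051,.018,.154],0)
print("low flange front corners",[ (o+R.apply([-.065,s,0])).round(4).tolist() for s in(.048,-.048)])
for z in(.18,):go(o+R.apply([-.002,0,z-.018]),tool(R))
E
```

```text
clock: 7.78
eef_pos: [0.5478, -0.047, 0.3022]
eef_rot: [-0.705, -0.056, 0.056, 0.705]
contact_force: [-0.3, -0.6, -2.9]
gripper_width: 0.564
7.78 pos [ 0.5478 -0.047   0.3022] F [-0.3 -0.6 -2.9] M [ 0.03  0.   -0.01] w 0.564 q [-0.3   0.34  1.34  0.    1.46 -2.03]
cover-in-hand yaw 0.1585 z axis [ 0.001 -0.     1.   ]
panel inner top [ 0.47192376 -0.01409069  0.158     ] [ 0.47799838 -0.08904141  0.158     ]
low flange front corners [[0.4789, -0.0135, 0.018], [0.4936, -0.1084, 0.018]]
shift cm [  0.08  -0.43 -12.22] turn [-0.01 -0.01 -0.05] rows 2.9 0.0
```

```bash
python3 -m creep '[[[0.1,-0.4,-1.5,0,0,-0.05,1],[0,0,-3,0,0,0,1],[0,0,-3,0,0,0,1],[0,0,-2.4,0,0,0,1],[0,0,0,0,0,0,1],[0,0,0,0,0,0,1]]]'
python3 - <<'E'
from h import *
st();cyaw()
R,o=pose([.5505,-.051,.018,.154],0)
go(o+R.apply([-.002,0,.165-.018]),tool(R))
p=np.array(bot.observe()["eef_pos"])
im=imaging.read_camera("scene");u=proj(p,"scene")[0].astype(int)
cv2.imwrite("pics/p5.png",cv2.resize(im[u[1]-40:u[1]+60,u[0]-70:u[0]+70,::-1],None,fx=5,fy=5,interpolation=cv2.INTER_CUBIC));print(u)
E
```

```text
clock: 8.28
eef_pos: [0.5449, -0.0475, 0.2014]
eef_rot: [-0.704, -0.055, 0.059, 0.705]
contact_force: [0.5, -0.3, -2.9]
gripper_width: 0.565
8.28 pos [ 0.5449 -0.0475  0.2014] F [ 0.5 -0.3 -2.9] M [0.03 0.02 0.01] w 0.565 q [-0.3   0.41  1.51 -0.    1.23 -2.03]
cover-in-hand yaw 0.1613 z axis [ 0.007 -0.001  1.   ]
shift cm [ 0.36 -0.38 -3.64] turn [-0.01 -0.08 -0.08] rows 0.9 0.1
[301 219]
```

View pics/p5.png

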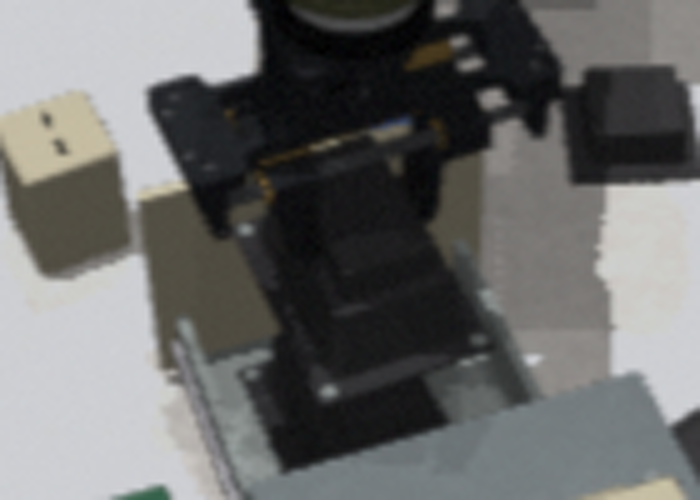

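The held cover hangs above the low cover, in line with it and clear of the front panel and walls. Correcting and lowering.

```bash
python3 -m creep '[[[0.36,-0.38,-0.8,0,-0.08,-0.08,1],[0,0,-1,0,0,0,1],[0,0,-1,0,0,0,1],[0,0,-0.5,0,0,0,1],[0,0,0,0,0,0,1],[0,0,0,0,0,0,1]]]'
python3 - <<'E'
from h import *
st();cyaw()
R,o=pose([.5505,-.051,.018,.154],0)
go(o+R.apply([-.002,0,.115-.018]),tool(R))
E
```

```text
clock: 8.83
eef_pos: [0.5502, -0.0521, 0.1698]
eef_rot: [0.706, 0.057, -0.052, -0.704]
contact_force: [0.3, -0.0, -2.8]
gripper_width: 0.566
8.83 pos [ 0.5502 -0.0521  0.1698] F [ 0.3 -0.  -2.8] M [ 0.07 -0.03 -0.  ] w 0.566 q [-0.31  0.45  1.54  0.    1.14 -2.03]
cover-in-hand yaw 0.1542 z axis [-0.007  0.002  1.   ]
shift cm [-0.17  0.08 -5.48] turn [ 0.02  0.08 -0.  ] rows 1.3 0.1
```

```bash
python3 -m creep '[[[-0.15,0.1,-0.6,0,0.08,0,1],[0,0,-0.6,0,0,0,1],[0,0,-0.6,0,0,0,1],[0,0,-0.5,0,0,0,1],[0,0,-0.5,0,0,0,1],[0,0,0,0,0,0,1]]]'
python3 - <<'E'
from h import *
st();cyaw()
R,o=pose([.5505,-.051,.018,.154],0)
go(o+R.apply([-.002,0,.115-.018]),tool(R))
E
```

```text
clock: 9.33
eef_pos: [0.5487, -0.0509, 0.1393]
eef_rot: [0.706, 0.054, -0.055, -0.704]
contact_force: [-0.6, 0.2, -2.6]
gripper_width: 0.565
9.33 pos [ 0.5487 -0.0509  0.1393] F [-0.6  0.2 -2.6] M [0.02 0.05 0.01] w 0.565 q [-0.3   0.49  1.57 -0.    1.08 -2.03]
cover-in-hand yaw 0.1544 z axis [0.    0.002 1.   ]
shift cm [-0.02 -0.04 -2.43] turn [ 0.02 -0.   -0.  ] rows 0.6 0.0
```

No contact so far and about 18 mm inserted. Continuing slowly.

```bash
python3 -m creep '[[[0,0,-0.5,0,0,0,1],[0,0,-0.5,0,0,0,1],[0,0,-0.4,0,0,0,1],[0,0,-0.2,0,0,0,1],[0,0,0,0,0,0,1]]]'
python3 -c "
from h import *
st();cyaw()"
```

```text
clock: 9.75
eef_pos: [0.5488, -0.0509, 0.1215]
eef_rot: [0.706, 0.054, -0.055, -0.704]
contact_force: [0.4, 0.6, -3.6]
gripper_width: 0.564
9.75 pos [ 0.5488 -0.0509  0.1215] F [ 0.4  0.6 -3.6] M [ 0.01  0.01 -0.  ] w 0.564 q [-0.3   0.51  1.59 -0.    1.04 -2.03]
cover-in-hand yaw 0.1544 z axis [0.    0.002 1.   ]
```

```bash
python3 -m creep '[[[0,0,-0.25,0,0,0,1],[0,0,-0.25,0,0,0,1],[0,0,0,0,0,0,1]]]'
python3 -c "
from h import *
st();cyaw()"
```

```text
clock: 10.0
eef_pos: [0.5489, -0.051, 0.1162]
eef_rot: [0.706, 0.055, -0.054, -0.704]
contact_force: [-0.6, -0.3, -2.6]
gripper_width: 0.564
10.0 pos [ 0.5489 -0.051   0.1162] F [-0.6 -0.3 -2.6] M [0.03 0.01 0.05] w 0.564 q [-0.3   0.52  1.59 -0.    1.03 -2.03]
cover-in-hand yaw 0.1544 z axis [-0.     0.002  1.   ]
```

```bash
python3 -m creep '[[[0,0,-0.2,0,0,0,1],[0,0,-0.2,0,0,0,1],[0,0,0,0,0,0,1]]]'
python3 -c "
from h import *
st();cyaw()"
```

```text
clock: 10.25
eef_pos: [0.5494, -0.0511, 0.1127]
eef_rot: [0.706, 0.055, -0.054, -0.704]
contact_force: [0.3, 1.2, -2.9]
gripper_width: 0.568
10.25 pos [ 0.5494 -0.0511  0.1127] F [ 0.3  1.2 -2.9] M [ 0.01  0.01 -0.06] w 0.568 q [-0.3   0.52  1.59 -0.    1.02 -2.03]
cover-in-hand yaw 0.1544 z axis [-0.002  0.002  1.   ]
```

```bash
python3 -m creep '[[[0,0,-0.15,0,0,0,1],[0,0,-0.1,0,0,0,1],[0,0,0,0,0,0,1]]]'
python3 -c "
from h import *
st();cyaw()"
```

```text
clock: 10.5
eef_pos: [0.5507, -0.051, 0.113]
eef_rot: [0.706, 0.057, -0.052, -0.704]
contact_force: [0.1, -0.1, -4.1]
gripper_width: 0.564
10.5 pos [ 0.5507 -0.051   0.113 ] F [ 0.1 -0.1 -4.1] M [ 0.05 -0.02 -0.04] w 0.564 q [-0.3   0.52  1.59 -0.    1.02 -2.03]
cover-in-hand yaw 0.1543 z axis [-0.007  0.003  1.   ]
```

```bash
python3 -m creep '[[[-0.1,0,-0.2,0,0.08,0,1],[0,0,-0.1,0,0,0,1],[0,0,0,0,0,0,1]]]'
python3 - <<'E'
from h import *
st();cyaw()
im=imaging.read_camera("scene");p=np.array(bot.observe()["eef_pos"]);u=proj(p,"scene")[0].astype(int)
cv2.imwrite("pics/p6.png",cv2.resize(im[u[1]-25:u[1]+50,u[0]-50:u[0]+50,::-1],None,fx=7,fy=7,interpolation=cv2.INTER_CUBIC));print(u)
E
```

```text
clock: 10.75
eef_pos: [0.5512, -0.0509, 0.1128]
eef_rot: [0.706, 0.056, -0.053, -0.704]
contact_force: [0.2, 1.0, -4.5]
gripper_width: 0.567
10.75 pos [ 0.5512 -0.0509  0.1128] F [ 0.2  1.  -4.5] M [0.02 0.   0.01] w 0.567 q [-0.3   0.53  1.59 -0.    1.02 -2.03]
cover-in-hand yaw 0.154 z axis [-0.005  0.003  1.   ]
[301 243]
```

View pics/p6.png

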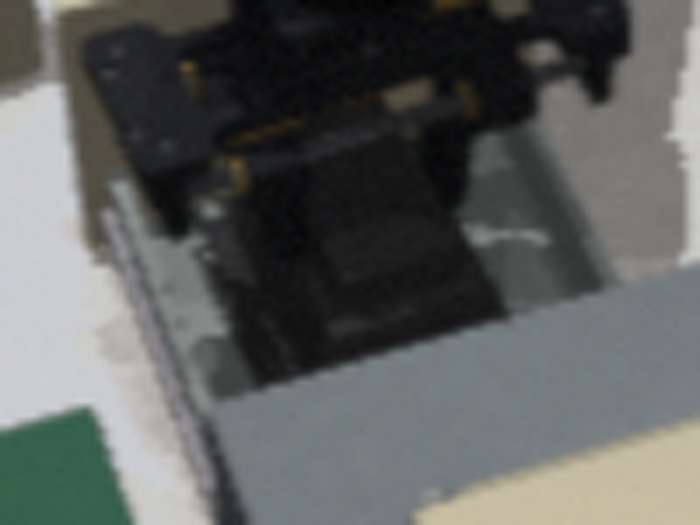

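TCP z stalls at 0.113 while pushing down, which is within the range expected for home. Releasing, then retreating up.

```bash
python3 -m creep '[[[0,0,0,0,0,0,-1],[0,0,0,0,0,0,-1],[0,0,0,0,0,0,-1],[0,0,0,0,0,0,-1],[0,0,0,0,0,0,-1],[0,0,0,0,0,0,-1],[0,0,1,0,0,0,-1],[0,0,2,0,0,0,-1],[0,0,3,0,0,0,-1],[0,0,4,0,0,0,-1],[0,0,4,0,0,0,-1],[-3,-2,2,0,0,0,-1],[-3.2,-2,0,0,0,0,-1],[-3.2,-2,0,0,0,0,-1],[-3.2,-2,0,0,0,0,-1],[-3.2,-2,0,0,0,0,-1],[-3.2,-2,0,0,0,0,-1],[0,-3.5,0,0,0,0,-1],[0,-3.5,0,0,0,0,-1],[0,0,0,0,0,0,-1]]]'
python3 - <<'E'
from h import *
st();cyaw()
im=imaging.read_camera("top");cv2.imwrite("pics/top7.png",im[:,:,::-1])
jm=imaging.read_camera("scene");cv2.imwrite("pics/scene7.png",jm[:,:,::-1])
a=cv2.resize(im[150:270,290:400,::-1],(400,436),interpolation=cv2.INTER_CUBIC);b=cv2.resize(jm[195:285,255:345,::-1],(400,436),interpolation=cv2.INTER_CUBIC)
cv2.imwrite("pics/p7.png",np.hstack([a,b]))
R,o=pose([.4475,-.3631,.059,-.015],np.radians(36))
go(o+R.apply([0,0,.15]),tool(R))
E
```

```text
clock: 12.47
eef_pos: [0.3493, -0.2435, 0.2896]
eef_rot: [0.71, 0.06, -0.052, -0.7]
contact_force: [0.4, 1.4, -0.1]
gripper_width: 1.003
12.47 pos [ 0.3493 -0.2435  0.2896] F [ 0.4  1.4 -0.1] M [ 0.09  0.01 -0.  ] w 1.003 q [-0.89  0.06  1.72  0.    1.34 -2.62]
cover-in-hand yaw 0.1593 z axis [-0.013  0.014  1.   ]
shift cm [  0.94 -12.16 -10.92] turn [ 0.67 -7.05 -1.9 ] rows 3.9 5.1
```

View pics/p7.png

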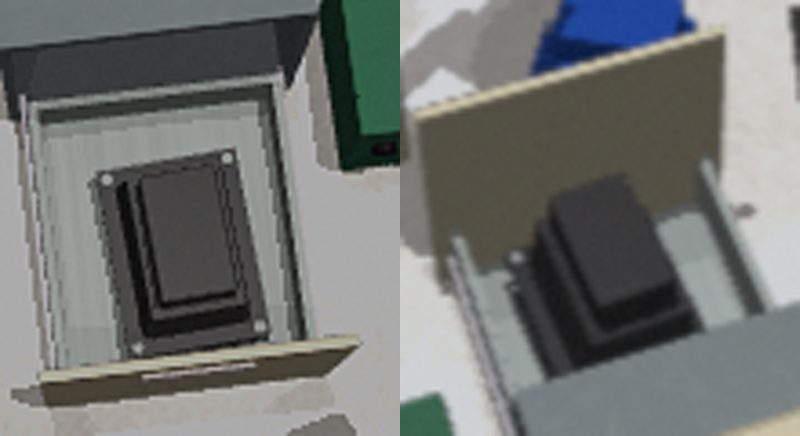

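The cover is nested and square, with concentric step edges. I'll fit its height numerically while working out the next approach.

```bash
python3 - <<'E'
from h import *
T=cv2.imread("pics/top7.png")[:,:,::-1]
r=(305,180,375,265);m=mask(T,r,(340,215),100,3);print(m.sum())
yy,xx=np.mgrid[r[1]:r[3],r[0]:r[2]];w=(yy<243.5-.1*(xx-344)).astype(float)
for z in(.018,.040,.045,.050,.055):
    p,e=fit([("top",r,m,w)],(.55,-.05,z,.15),0,(0,1,3));print(np.round(p,4),round(e,1))
p,e=fit([("top",r,m,w)],(.55,-.05,.045,.15),0);print(np.round(p,4),round(e,1))
E
```

```text
2105.0
[ 0.5584 -0.0507  0.018   0.1499] 82.7
[ 0.553  -0.0496  0.04    0.1525] 55.5
[ 0.5518 -0.0492  0.045   0.1519] 52.9
[ 0.5506 -0.049   0.05    0.1512] 51.4
[ 0.5495 -0.0488  0.055   0.1506] 51.1
[ 0.5496 -0.0488  0.0543  0.1509] 51.0
```

```bash
python3 -m creep '[[[0.1,-1.6,-1.3,0.08,-0.88,-0.24,-1],[0.1,-1.6,-1.3,0.08,-0.88,-0.24,-1],[0.1,-1.6,-1.3,0.08,-0.88,-0.24,-1],[0.1,-1.6,-1.3,0.08,-0.88,-0.24,-1],[0.1,-1.6,-1.3,0.08,-0.88,-0.24,-1],[0.1,-1.4,-1.2,0.08,-0.88,-0.24,-1],[0.1,-0.4,-1,0.08,-0.88,-0.24,-1],[0,0,0,0,0,0,-1],[0,0,0,0,0,0,-1]]]'
python3 - <<'E'
from h import *
st()
for z in(.054,.060):
    R,o=pose([.447,-.3622,z,-.015],np.radians(36))
    for h in(.14,.07): go(o+R.apply([0,0,h]),tool(R))
E
```

```text
clock: 13.32
eef_pos: [0.4065, -0.3135, 0.2313]
eef_rot: [0.689, 0.157, 0.198, -0.679]
contact_force: [-0.4, -0.9, -0.2]
gripper_width: 1.001
13.32 pos [ 0.4065 -0.3135  0.2313] F [-0.4 -0.9 -0.2] M [0.02 0.19 0.01] w 1.001 q [-1.08  0.15  1.86  0.54  0.93 -2.88]
shift cm [-4.18 -4.75 -6.4 ] turn [-0.06 -1.39  0.51] rows 2.2 1.0
shift cm [ -0.07  -4.81 -12.06] turn [-0.06 -1.39  0.51] rows 3.1 1.0
shift cm [-4.18 -4.75 -5.8 ] turn [-0.06 -1.39  0.51] rows 2.1 1.0
shift cm [ -0.07  -4.81 -11.46] turn [-0.06 -1.39  0.51] rows 3.0 1.0
```

Joint 6 has hit its limit (-2.88), so I'll use the half-turned grasp instead, spinning about the tool axis.

```bash
python3 - <<'E'
from h import *
s=bot.observe();R0=Ro.from_quat(s["eef_rot"]);a=R0.as_matrix()[:,1];print("axis",a.round(3))
R,o=pose([.447,-.3622,.057,-.015],np.radians(36));g=tool(R)
for t in g:
    r=(t*R0.inv()).as_rotvec(degrees=True)/5;n=np.linalg.norm(r);print("rot",r.round(2),n.round(2))
    if n>20:
        for sgn in(1,-1):
            q=r if sgn>0 else r*(1-72/n);print(sgn,q.round(2),"dot a",(q@a).round(1))
E
```

```text
axis [ 0.484 -0.028 -0.874]
rot [-0.06 -1.39  0.51] 1.49
rot [ 19.11  -0.71 -29.98] 35.56
1 [ 19.11  -0.71 -29.98] dot a 35.5
-1 [-19.58   0.72  30.72] dot a -36.4
```

```bash
python3 -m creep '[[[-0.1,-0.15,0,0.6,-0.02,-0.95,-1],[-0.1,-0.15,0,0.6,-0.02,-0.95,-1],[-0.1,-0.15,0,0.6,-0.02,-0.95,-1],[-0.1,-0.15,0,0.6,-0.02,-0.95,-1],[-0.1,-0.15,0,0.6,-0.02,-0.95,-1],[-0.1,-0.15,0,0.6,-0.02,-0.95,-1],[-0.1,-0.15,0,0.6,-0.02,-0.95,-1],[-0.1,-0.15,0,0.6,-0.02,-0.95,-1],[-0.1,-0.15,0,0.6,-0.02,-0.95,-1],[-0.1,-0.15,0,0.6,-0.02,-0.95,-1],[-0.1,-0.15,0,0.6,-0.02,-0.95,-1],[-0.1,-0.15,0,0.6,-0.02,-0.95,-1],[-0.1,-0.15,0,0.6,-0.02,-0.95,-1],[-0.1,-0.15,0,0.6,-0.02,-0.95,-1],[-0.1,-0.15,0,0.6,-0.02,-0.95,-1],[-0.1,-0.15,0,0.6,-0.02,-0.95,-1]]]'
python3 - <<'E'
from h import *
st()
R,o=pose([.447,-.3622,.057,-.015],np.radians(36))
go(o+R.apply([0,0,.14]),[tool(R)[k] for k in (0,)]);go(o+R.apply([0,0,.14]),tool(R)[1:])
E
```

```text
clock: 14.65
eef_pos: [0.3901, -0.325, 0.2414]
eef_rot: [-0.312, 0.381, -0.61, 0.621]
contact_force: [-1.5, -0.9, -0.2]
gripper_width: 0.997
14.65 pos [ 0.3901 -0.325   0.2414] F [-1.5 -0.9 -0.2] M [-0.09  0.3   0.01] w 0.997 q [-1.17  0.16  1.83  0.61  1.07 -1.39]
shift cm [-2.53 -3.59 -7.12] turn [-10.91  -1.2   15.26] rows 2.0 13.1
shift cm [-2.53 -3.59 -7.12] turn [  9.03  -0.29 -14.72] rows 2.0 12.1
```

```bash
python3 -m creep '[[[-0.15,-0.2,-0.2,0.57,-0.02,-0.92,-1],[-0.15,-0.2,-0.2,0.57,-0.02,-0.92,-1],[-0.15,-0.2,-0.2,0.57,-0.02,-0.92,-1],[-0.15,-0.2,-0.2,0.57,-0.02,-0.92,-1],[-0.15,-0.2,-0.2,0.57,-0.02,-0.92,-1],[-0.15,-0.2,-0.2,0.57,-0.02,-0.92,-1],[-0.15,-0.2,-0.2,0.57,-0.02,-0.92,-1],[-0.15,-0.2,-0.2,0.57,-0.02,-0.92,-1],[-0.15,-0.2,-0.2,0.57,-0.02,-0.92,-1],[-0.15,-0.2,-0.2,0.57,-0.02,-0.92,-1],[-0.15,-0.2,-0.2,0.57,-0.02,-0.92,-1],[-0.15,-0.2,-0.2,0.57,-0.02,-0.92,-1],[-0.15,-0.2,-0.2,0.57,-0.02,-0.92,-1],[-0.15,-0.2,-0.2,0.57,-0.02,-0.92,-1],[-0.15,-0.2,-0.2,0.57,-0.02,-0.92,-1],[-0.15,-0.2,-0.2,0.57,-0.02,-0.92,-1],[0,0,0,0,0,0,-1]]]'
python3 - <<'E'
from h import *
st()
R,o=pose([.447,-.3622,.057,-.015],np.radians(36))
go(o+R.apply([0,0,.14]),tool(R))
E
```

```text
clock: 16.07
eef_pos: [0.3659, -0.3451, 0.2188]
eef_rot: [0.232, 0.682, -0.663, 0.203]
contact_force: [0.6, -0.5, 0.5]
gripper_width: 0.997
16.07 pos [ 0.3659 -0.3451  0.2188] F [ 0.6 -0.5  0.5] M [0.01 0.42 0.02] w 0.997 q [-1.27  0.17  1.91  0.73  1.   -0.04]
shift cm [-0.11 -1.58 -4.85] turn [-0.45 -0.02  0.18] rows 1.2 0.3
```

```bash
python3 -m creep '[[[0,-1.5,-2,-0.45,0,0.18,-1],[0,0,-2,0,0,0,-1],[0,0,0,0,0,0,-1],[0,0,0,0,0,0,-1]]]'
python3 - <<'E'
from h import *
st()
R,o=pose([.447,-.3622,.057,-.015],np.radians(36))
go(o+R.apply([0,0,.14]),tool(R));go(o+R.apply([0,0,.073]),tool(R))
E
```

```text
clock: 16.4
eef_pos: [0.3669, -0.3591, 0.181]
eef_rot: [-0.215, -0.669, 0.677, -0.22]
contact_force: [0.6, 0.3, -0.2]
gripper_width: 1.0
16.4 pos [ 0.3669 -0.3591  0.181 ] F [ 0.6  0.3 -0.2] M [ 0.09  0.41 -0.04] w 1.0 q [-1.27  0.25  1.94  0.78  0.91 -0.19]
shift cm [-0.22 -0.19 -1.07] turn [ 0.14 -0.04 -0.21] rows 0.3 0.2
shift cm [ 3.72 -0.25 -6.49] turn [ 0.14 -0.04 -0.21] rows 1.8 0.2
```

```bash
python3 -m creep '[[[-0.2,-0.2,-1,0.14,0,-0.2,-1],[0.9,0,-1.2,0,0,0,-1],[0.9,0,-1.2,0,0,0,-1],[0.7,0,-1,0,0,0,-1],[0,0,0,0,0,0,-1],[0,0,0,0,0,0,-1]]]'
python3 - <<'E'
from h import *
st()
R,o=pose([.447,-.3622,.057,-.015],np.radians(36))
go(o+R.apply([0,0,.073]),tool(R))
E
```

```text
clock: 16.9
eef_pos: [0.3914, -0.3616, 0.1393]
eef_rot: [-0.22, -0.669, 0.676, -0.215]
contact_force: [0.5, 0.4, 0.2]
gripper_width: 1.002
16.9 pos [ 0.3914 -0.3616  0.1393] F [0.5 0.4 0.2] M [0.04 0.45 0.02] w 1.002 q [-1.22  0.35  1.93  0.86  0.81 -0.23]
shift cm [ 1.27  0.01 -2.32] turn [ 0.08 -0.03 -0.05] rows 0.6 0.1
```

```bash
python3 -m creep '[[[0.5,0,-0.9,0.08,0,-0.05,-1],[0.5,0,-0.8,0,0,0,-1],[0.2,0,-0.5,0,0,0,-1],[0,0,0,0,0,0,-1],[0,0,0,0,0,0,-1]]]'
python3 - <<'E'
from h import *
st()
R,o=pose([.447,-.3622,.057,-.015],np.radians(36))
go(o+R.apply([0,0,.073]),tool(R))
E
```

```text
clock: 17.32
eef_pos: [0.4041, -0.3624, 0.1171]
eef_rot: [-0.223, -0.67, 0.675, -0.213]
contact_force: [-0.4, 1.2, -0.0]
gripper_width: 1.0
17.32 pos [ 0.4041 -0.3624  0.1171] F [-0.4  1.2 -0. ] M [-0.02  0.42  0.  ] w 1.0 q [-1.19  0.41  1.92  0.9   0.76 -0.26]
shift cm [-0.    0.09 -0.1 ] turn [ 0.02 -0.01  0.  ] rows 0.0 0.0
```

```bash
python3 -m creep '[[[0,0.05,-0.1,0,0,0,1],[0,0,0,0,0,0,1],[0,0,0,0,0,0,1],[0,0,0,0,0,0,1],[0,0,0,0,0,0,1],[0,0,0,0,0,0,1],[0,0,0,0,0,0,1],[0,0,0,0,0,0,1],[0,0,0,0,0,0,1],[0,0,0,0,0,0,1]]]'
python3 - <<'E'
from h import *
st()
E
```

```text
clock: 18.15
eef_pos: [0.4038, -0.3626, 0.1169]
eef_rot: [-0.223, -0.67, 0.676, -0.213]
contact_force: [1.1, -1.0, -0.1]
gripper_width: 0.564
18.15 pos [ 0.4038 -0.3626  0.1169] F [ 1.1 -1.  -0.1] M [ 0.01  0.4  -0.05] w 0.564 q [-1.19  0.41  1.93  0.9   0.76 -0.26]
```

Width is 50 mm, a good grip on the block. Lifting along the normal, then up.

```bash
python3 -m creep '[[[-0.5,0,0.7,0,0,0,1],[-0.8,0,1.1,0,0,0,1],[-0.8,0,1.1,0,0,0,1],[-0.8,0,1.1,0,0,0,1],[0,0,2.5,0,0,0,1],[0,0,2.8,0,0,0,1],[0,0,2.8,0,0,0,1],[0,0,2.8,0,0,0,1],[0,0,2.8,0,0,0,1],[0,0,0,0,0,0,1],[0,0,0,0,0,0,1]]]'
python3 - <<'E'
from h import *
st()
R,o=pose([.5505,-.051,.018,.154],0)
go(o+R.apply([-.002,0,.302]),tool(R))
E
```

```text
clock: 19.07
eef_pos: [0.367, -0.3569, 0.3002]
eef_rot: [0.219, 0.674, -0.674, 0.208]
contact_force: [0.5, -0.1, -4.8]
gripper_width: 0.563
19.07 pos [ 0.367  -0.3569  0.3002] F [ 0.5 -0.1 -4.8] M [-0.02  0.75  0.01] w 0.563 q [-1.26  0.09  1.77  0.64  1.15  0.1 ]
shift cm [18.15 30.55  1.98] turn [-0.55  7.02  1.9 ] rows 8.5 5.1
```

```bash
python3 -m creep '[[[0.8,1.2,0.4,-0.05,0.55,0.15,1],[1.4,2.4,0.2,-0.05,0.55,0.15,1],[1.4,2.4,0.2,-0.05,0.55,0.15,1],[1.4,2.4,0.2,-0.05,0.55,0.15,1],[1.4,2.4,0.2,-0.05,0.55,0.15,1],[1.4,2.4,0.2,-0.05,0.55,0.15,1],[1.4,2.4,0.2,-0.05,0.55,0.15,1],[1.4,2.4,0.2,-0.05,0.55,0.15,1],[1.4,2.4,0.2,-0.05,0.55,0.15,1],[1.4,2.4,0.2,-0.05,0.55,0.15,1],[1.4,2.4,0.2,-0.05,0.55,0.15,1],[1.4,2.4,0.2,-0.05,0.55,0.15,1],[0.8,1.2,0,0,0,0,1],[0,0,0,0,0,0,1],[0,0,0,0,0,0,1]]]'
python3 - <<'E'
from h import *
st();cyaw()
R,o=pose([.5505,-.051,.018,.154],0)
go(o+R.apply([-.002,0,.302]),tool(R))
E
```

```text
clock: 20.32
eef_pos: [0.5331, -0.0506, 0.2995]
eef_rot: [-0.064, 0.708, -0.702, 0.042]
contact_force: [0.5, -0.1, -3.2]
gripper_width: 0.567
20.32 pos [ 0.5331 -0.0506  0.2995] F [ 0.5 -0.1 -3.2] M [-0.06  0.19 -0.01] w 0.567 q [-0.31  0.33  1.37 -0.    1.48  1.11]
cover-in-hand yaw 0.1505 z axis [ 0.031 -0.007  0.999]
shift cm [ 1.55 -0.07  2.05] turn [-0.08 -0.36  0.04] rows 0.6 0.3
```

```bash
python3 -m creep '[[[1.5,0,-2,-0.08,-0.36,0.04,1],[0,0,-2,0,0,0,1],[0,0,-2,0,0,0,1],[0,0,0,0,0,0,1],[0,0,0,0,0,0,1]]]'
python3 - <<'E'
from h import *
st();cyaw()
R,o=pose([.5505,-.051,.018,.154],0)
go(o+R.apply([-.002,0,.210]),tool(R))
im=imaging.read_camera("scene");cv2.imwrite("pics/scene8.png",im[:,:,::-1]);p=np.array(bot.observe()["eef_pos"]);u=proj(p,"scene")[0].astype(int);print(u)
cv2.imwrite("pics/p8.png",cv2.resize(im[u[1]-40:u[1]+60,u[0]-70:u[0]+70,::-1],None,fx=5,fy=5,interpolation=cv2.INTER_CUBIC))
C=np.array([[.065,-.048,0],[.065,.048,0],[-.065,-.048,.003]]);R=coverR_of_tool()
for x in(-.005,0,.005):print(x,(5*(proj(p+R.apply(C-[x,0,.073]),"scene")-u+[70,40])).round(0).tolist())
E
```

```text
clock: 20.73
eef_pos: [0.5448, -0.0545, 0.2339]
eef_rot: [-0.055, 0.706, -0.704, 0.052]
contact_force: [0.4, 0.1, -2.6]
gripper_width: 0.56
20.73 pos [ 0.5448 -0.0545  0.2339] F [ 0.4  0.1 -2.6] M [0.03 0.16 0.02] w 0.56 q [-0.31  0.38  1.46  0.    1.3   1.11]
cover-in-hand yaw 0.1507 z axis [ 0.005 -0.002  1.   ]
shift cm [ 0.37  0.32 -0.59] turn [-0.02 -0.05  0.04] rows 0.2 0.0
[298 210]
-0.005 [[317.0, 431.0], [497.0, 371.0], [226.0, 245.0]]
0 [[313.0, 423.0], [493.0, 364.0], [223.0, 238.0]]
0.005 [[310.0, 416.0], [489.0, 357.0], [220.0, 232.0]]
```

View pics/p8.png

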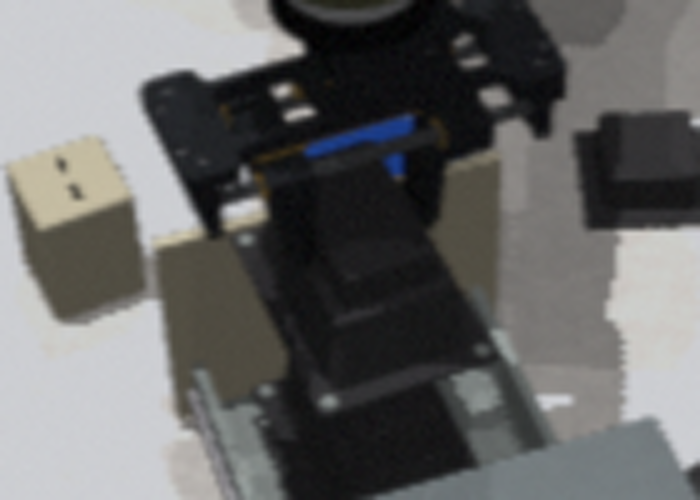

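The second cover hangs level and in line over the nested pair. Its corners are within about 1 px of where cover A's were. Lowering.

```bash
python3 -m creep '[[[0.6,0.35,-1.2,0,-0.05,0.04,1],[0,0,-1.2,0,0,0,1],[0,0,-0.8,0,0,0,1],[0,0,0,0,0,0,1],[0,0,0,0,0,0,1]]]'
python3 - <<'E'
from h import *
st();cyaw()
R,o=pose([.5515,-.0508,.018,.154],0)
go(o+R.apply([0,0,.145-.018]),tool(R))
E
```

```text
clock: 21.2
eef_pos: [0.5515, -0.0536, 0.2061]
eef_rot: [0.051, -0.705, 0.705, -0.056]
contact_force: [0.3, -0.6, -2.8]
gripper_width: 0.565
21.2 pos [ 0.5515 -0.0536  0.2061] F [ 0.3 -0.6 -2.8] M [0.01 0.11 0.02] w 0.565 q [-0.31  0.42  1.49  0.    1.23  1.11]
cover-in-hand yaw 0.1515 z axis [-0.006  0.     1.   ]
shift cm [ 0.    0.28 -6.11] turn [0.   0.07 0.03] rows 1.5 0.1
```

```bash
python3 -m creep '[[[0,0.28,-0.7,0,0.07,0.03,1],[0,0,-0.7,0,0,0,1],[0,0,-0.7,0,0,0,1],[0,0,-0.7,0,0,0,1],[0,0,-0.5,0,0,0,1],[0,0,0,0,0,0,1],[0,0,0,0,0,0,1]]]'
python3 - <<'E'
from h import *
st();cyaw()
R,o=pose([.5515,-.0508,.018,.154],0)
go(o+R.apply([0,0,.145-.018]),tool(R))
E
```

```text
clock: 21.78
eef_pos: [0.5517, -0.0509, 0.1717]
eef_rot: [0.054, -0.705, 0.705, -0.055]
contact_force: [-0.2, -1.0, -2.7]
gripper_width: 0.565
21.78 pos [ 0.5517 -0.0509  0.1717] F [-0.2 -1.  -2.7] M [ 0.05  0.13 -0.04] w 0.565 q [-0.3   0.45  1.53 -0.    1.16  1.11]
cover-in-hand yaw 0.1542 z axis [-0.002  0.001  1.   ]
shift cm [-0.02  0.01 -2.67] turn [ 0.01  0.02 -0.  ] rows 0.6 0.0
```

```bash
python3 -m creep '[[[0,0,-0.5,0,0,0,1],[0,0,-0.5,0,0,0,1],[0,0,-0.4,0,0,0,1],[0,0,-0.3,0,0,0,1],[0,0,-0.2,0,0,0,1],[0,0,0,0,0,0,1]]]'
python3 -c "
from h import *
st();cyaw()"
```

```text
clock: 22.28
eef_pos: [0.5519, -0.051, 0.1509]
eef_rot: [0.053, -0.704, 0.706, -0.055]
contact_force: [-0.0, -0.2, -3.7]
gripper_width: 0.567
22.28 pos [ 0.5519 -0.051   0.1509] F [-0.  -0.2 -3.7] M [-0.01  0.12  0.01] w 0.567 q [-0.3   0.48  1.55 -0.    1.11  1.11]
cover-in-hand yaw 0.1542 z axis [-0.003  0.001  1.   ]
```

```bash
python3 -m creep '[[[0,0,-0.25,0,0,0,1],[0,0,-0.25,0,0,0,1],[0,0,0,0,0,0,1]]]'
python3 -c "
from h import *
st();cyaw()"
```

```text
clock: 22.53
eef_pos: [0.5521, -0.051, 0.1456]
eef_rot: [0.053, -0.704, 0.706, -0.056]
contact_force: [0.2, 0.2, -4.0]
gripper_width: 0.565
22.53 pos [ 0.5521 -0.051   0.1456] F [ 0.2  0.2 -4. ] M [-0.01  0.17 -0.05] w 0.565 q [-0.3   0.49  1.56 -0.    1.1   1.11]
cover-in-hand yaw 0.1542 z axis [-0.003  0.001  1.   ]
```

```bash
python3 -m creep '[[[0,0,-0.2,0,0,0,1],[0,0,-0.2,0,0,0,1],[0,0,0,0,0,0,1]]]'
python3 -c "
from h import *
st();cyaw()"
```

```text
clock: 22.78
eef_pos: [0.553, -0.0511, 0.1431]
eef_rot: [0.052, -0.704, 0.706, -0.057]
contact_force: [-0.5, -0.1, -3.1]
gripper_width: 0.565
22.78 pos [ 0.553  -0.0511  0.1431] F [-0.5 -0.1 -3.1] M [-0.06  0.18  0.02] w 0.565 q [-0.3   0.49  1.56 -0.    1.09  1.11]
cover-in-hand yaw 0.1543 z axis [-0.007  0.002  1.   ]
```

```bash
python3 -m creep '[[[0,0,-0.15,0,0,0,1],[0,0,-0.1,0,0,0,1],[0,0,0,0,0,0,1]]]'
python3 -c "
from h import *
st();cyaw()"
```

```text
clock: 23.03
eef_pos: [0.5538, -0.051, 0.1431]
eef_rot: [0.051, -0.704, 0.706, -0.058]
contact_force: [-2.8, -0.9, -2.5]
gripper_width: 0.564
23.03 pos [ 0.5538 -0.051   0.1431] F [-2.8 -0.9 -2.5] M [-0.16  0.43  0.02] w 0.564 q [-0.3   0.49  1.56  0.    1.08  1.11]
cover-in-hand yaw 0.1548 z axis [-0.01   0.003  1.   ]
```

It stalls at 0.143, as cover A did. I'll ease the side load, release and retreat.

```bash
python3 -m creep '[[[-0.1,0,0.05,0,0.1,0,1],[0,0,0,0,0,0,-1],[0,0,0,0,0,0,-1],[0,0,0,0,0,0,-1],[0,0,0,0,0,0,-1],[0,0,0,0,0,0,-1],[0,0,0,0,0,0,-1],[0,0,1,0,0,0,-1],[0,0,2,0,0,0,-1],[0,0,3,0,0,0,-1],[0,0,3,0,0,0,-1],[-3,0,3,0,0,0,-1],[-3.5,-1,1,0,0,0,-1],[-3.5,-1,0,0,0,0,-1],[-3.5,-2,0,0,0,0,-1],[-3.5,-2,0,0,0,0,-1],[-2,-3.5,0,0,0,0,-1],[0,-4,0,0,0,0,-1],[0,-4,0,0,0,0,-1],[0,0,0,0,0,0,-1]]]'
python3 - <<'E'
from h import *
st();cyaw()
im=imaging.read_camera("top");cv2.imwrite("pics/top9.png",im[:,:,::-1])
jm=imaging.read_camera("scene");cv2.imwrite("pics/scene9.png",jm[:,:,::-1])
a=cv2.resize(im[150:270,290:400,::-1],(400,436),interpolation=cv2.INTER_CUBIC);b=cv2.resize(jm[195:285,255:345,::-1],(400,436),interpolation=cv2.INTER_CUBIC)
cv2.imwrite("pics/p9.png",np.hstack([a,b]))
# predicted block-top corners if home (z top=.141) in crop px
for z in(.141,.150):
    P=np.array([[sx*.042,sy*.025,z] for sx,sy in((1,1),(1,-1),(-1,-1),(-1,1))]);P[:,:2]=P[:,:2]@Ro.from_euler('z',.154).as_matrix()[:2,:2].T+[.5505,-.051]
    print(z,((proj(P,"top")-[290,150]+.5)*400/110).round(0).tolist(),((proj(P,"scene")-[255,195]+.5)*400/90).round(0).tolist())
E
```

```text
clock: 24.7
eef_pos: [0.3537, -0.2293, 0.287]
eef_rot: [0.053, -0.7, 0.71, -0.06]
contact_force: [0.4, 1.6, -2.0]
gripper_width: 0.997
24.7 pos [ 0.3537 -0.2293  0.287 ] F [ 0.4  1.6 -2. ] M [ 0.04  0.13 -0.04] w 0.997 q [-0.85  0.05  1.74  0.    1.34  0.56]
cover-in-hand yaw 0.1606 z axis [-0.011  0.013  1.   ]
0.141 [[140.0, 170.0], [219.0, 156.0], [244.0, 287.0], [165.0, 301.0]] [[275.0, 227.0], [194.0, 254.0], [141.0, 151.0], [219.0, 126.0]]
0.15 [[140.0, 166.0], [220.0, 152.0], [245.0, 284.0], [165.0, 298.0]] [[275.0, 217.0], [193.0, 244.0], [140.0, 141.0], [219.0, 116.0]]
```

View pics/p9.png

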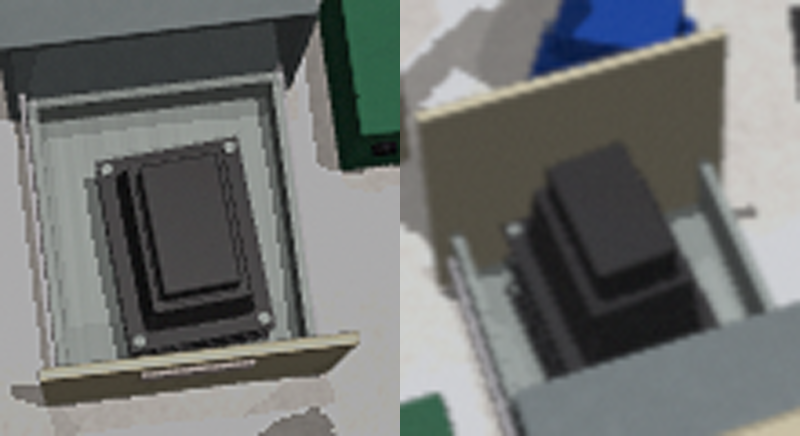

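The stack looks level and square. I'll check each rise numerically by matching the block-top patch across the three scene and top images.

```bash
python3 - <<'E'
from h import *
def up(f,r):
    g=cv2.cvtColor(cv2.imread(f),cv2.COLOR_BGR2GRAY)[r[1]:r[3],r[0]:r[2]];return cv2.resize(g,None,fx=8,fy=8,interpolation=cv2.INTER_CUBIC)
c0=np.array([.5505,-.051])
for c in("scene","top"):
    z=lambda k:proj([*c0,.087+.027*k],c)[0]
    tpl={}
    for n,k in(("0",0),("7",1),("9",2)):
        u=z(k).round().astype(int);tpl[n]=u
    for a,b,ka,kb in(("0","7",0,1),("7","9",1,2)):
        dy=4 if c=="scene" else 0
        h=15;u=tpl[a]+[0,dy];v=tpl[b]+[0,dy]
        A=up(f"pics/{c}{a}.png",(u[0]-h,u[1]-h,u[0]+h,u[1]+h));B=up(f"pics/{c}{b}.png",(v[0]-h-8,v[1]-h-8,v[0]+h+8,v[1]+h+8))
        m=cv2.matchTemplate(B,A,cv2.TM_CCOEFF_NORMED);_,s,_,l=cv2.minMaxLoc(m)
        d=np.array(l)/8-8+v-u
        print(c,a,b,"score",round(s,2),"shift",d,"pred 27mm",(z(kb)-z(ka)).round(2),"px per mm z",((z(kb)-z(ka))/27).round(3),"x",(proj([c0[0]+.001,c0[1],.1],c)-proj([*c0,.1],c)).round(3)[0],"y",(proj([c0[0],c0[1]+.001,.1],c)-proj([*c0,.1],c)).round(3)[0])
E
```

```text
scene 0 7 score 0.9 shift [ 3.125 -0.625] pred 27mm [-0.2  -6.39] px per mm z [-0.008 -0.237] x [0.087 0.285] y [ 0.367 -0.073]
scene 7 9 score 0.91 shift [ 0.    -6.125] pred 27mm [-0.21 -6.62] px per mm z [-0.008 -0.245] x [0.087 0.285] y [ 0.367 -0.073]
top 0 7 score 0.93 shift [-0.125 -3.125] pred 27mm [ 0.61 -2.27] px per mm z [ 0.022 -0.084] x [-0.013 -0.419] y [-0.427  0.01 ]
top 7 9 score 0.92 shift [ 0.125 -4.   ] pred 27mm [ 0.64 -2.38] px per mm z [ 0.024 -0.088] x [-0.013 -0.419] y [-0.427  0.01 ]
```

```bash
cat > face.py <<'E'
from h import *
def face(f,c,z,c0=(.5515,-.0505),lo=None,dbg=False):
    g=cv2.GaussianBlur(cv2.cvtColor(cv2.imread(f),cv2.COLOR_BGR2GRAY),(0,0),.01) if 0 else cv2.cvtColor(cv2.imread(f),cv2.COLOR_BGR2GRAY)
    u=proj([*c0,z],c)[0].round().astype(int);h=26
    G=g[u[1]-h:u[1]+h,u[0]-h:u[0]+h].astype(float)
    med=np.median(G[h-2:h+5,h-4:h+5]);m=(abs(G-med)<(8 if c=="top" else 7)).astype(np.uint8)
    m=cv2.morphologyEx(m,cv2.MORPH_OPEN,np.ones((3,3),np.uint8))
    n,l=cv2.connectedComponents(m,connectivity=4);k=l[h+2,h];M=(l==k).astype(np.uint8)
    M=cv2.morphologyEx(M,cv2.MORPH_OPEN,np.ones((7,7),np.uint8))
    mo=cv2.moments(M,True);cen=np.array([mo["m10"],mo["m01"]])/mo["m00"]+u-h
    ct=max(cv2.findContours(M,cv2.RETR_EXTERNAL,cv2.CHAIN_APPROX_NONE)[0],key=len)
    P=np.array([[sx*.042,sy*.025,z] for sx,sy in((1,1),(1,-1),(-1,-1),(-1,1))]);P[:,:2]=P[:,:2]@Ro.from_euler('z',.154).as_matrix()[:2,:2].T+c0
    print(f,"med",med,"area",mo["m00"],"exp",round(cv2.contourArea(proj(P,c).astype(np.float32))),"rect",[np.round(x,1) for x in cv2.minAreaRect(ct)[1:]],"cen",cen.round(2))
    if dbg: print("\n".join("".join(".#"[v] for v in r) for r in M))
    return cen
def tri(a,b):
    from scipy.optimize import least_squares
    return least_squares(lambda X:np.r_[proj(X,"top")[0]-a,proj(X,"scene")[0]-b],[.55,-.05,.1]).x
E
python3 - <<'E'
from face import *
for n,z in(("0",.087),("7",.114),("9",.141)):
    a=face(f"pics/top{n}.png","top",z);b=face(f"pics/scene{n}.png","scene",z);print("  ->",tri(a,b).round(4))
E
```

```text
pics/top0.png med 65.0 area 613.0 exp 736 rect [array([33. , 19.1]), np.float64(79.4)] cen [341.14 216.88]
pics/scene0.png med 56.0 area 392.0 exp 461 rect [array([25.5, 17.1]), np.float64(61.4)] cen [301.88 249.58]
  -> [ 0.5503 -0.0506  0.0878]
pics/top7.png med 71.0 area 635.0 exp 771 rect [array([33.7, 19.6]), np.float64(79.4)] cen [341.23 213.5 ]
pics/scene7.png med 59.0 area 397.0 exp 471 rect [array([25.1, 18. ]), np.float64(68.2)] cen [302.32 243.59]
  -> [ 0.5528 -0.0494  0.1156]
pics/top9.png med 71.0 area 674.0 exp 808 rect [array([34.5, 20. ]), np.float64(78.7)] cen [341.81 210.99]
pics/scene9.png med 58.0 area 409.0 exp 482 rect [array([25.9, 17.9]), np.float64(63.4)] cen [302.23 237.29]
  -> [ 0.5532 -0.0493  0.1418]
```

Triangulated block tops are at z = 0.088, 0.116 and 0.142, so the rises are 27.8 and 26.2 mm. The offsets are 2.8 mm or less, so both covers are home. Next is the panel geometry for the push.

```bash
python3 - <<'E'
from h import *
T=cv2.cvtColor(cv2.imread("pics/top9.png"),cv2.COLOR_BGR2HSV)
A=ray(301.5,253.1,"top",.158);B=ray(388.5,242.7,"top",.158);print(A,B,"len",np.linalg.norm(A-B))
d=A-B;print("yaw",np.arctan2(-d[0],d[1]))
# carcass front top edge: p9 crop (0,50)-(318,12)
C=ray(290+2/3.636,150+50/3.636,"top",.17);D=ray(290+318/3.636,150+12/3.636,"top",.17);print(C,D,np.linalg.norm(C-D));d=C-D;print("yaw cab",np.arctan2(-d[0],d[1]))
for c in("top","scene"): print([(np.round(q["bbox"]).tolist(),round(q["p"],2)) for q in imaging.search_frame("drawer_front",c)][:1])
E
```

```text
[0.45747625 0.04223916 0.158     ] [ 0.4761854  -0.14942994  0.158     ] len 0.19258005507701342
yaw 0.09730344329670919
[0.65728464 0.06267223 0.17      ] [ 0.67688325 -0.13206425  0.17      ] 0.1957202049102669
yaw cab 0.10030392737006254
[([294.0, 169.0, 387.0, 261.0], 0.6)]
[([257.0, 203.0, 337.0, 285.0], 0.93)]
```

```bash
python3 - <<'E'
from h import *
R,_=pose([0,0,0,.099],0);go([.407,-.0595,.14],tool(R))
E
```

```text
shift cm [  5.24  16.43 -14.65] turn [ 0.13  0.12 -0.77] rows 5.4 0.5
```

```bash
python3 -m creep '[[[0.5,2.5,0,0.13,0.12,-0.77,1],[0.5,2.5,0,0,0,0,1],[0.5,2.5,0,0,0,0,1],[0.5,2.5,-2.5,0,0,0,1],[0.5,2.5,-2.5,0,0,0,1],[0.5,2.5,-2.5,0,0,0,1],[0.5,0.8,-2.5,0,0,0,1],[0,0,-2,0,0,0,1],[0,0,0,0,0,0,1],[0,0,0,0,0,0,1]]]'
python3 - <<'E'
from h import *
st();R,_=pose([0,0,0,.099],0);go([.407,-.0595,.14],tool(R))
E
```

```text
clock: 25.73
eef_pos: [0.3891, -0.0461, 0.1658]
eef_rot: [0.039, -0.705, 0.707, -0.042]
contact_force: [-0.3, -0.6, 0.5]
gripper_width: 0.268
25.73 pos [ 0.3891 -0.0461  0.1658] F [-0.3 -0.6  0.5] M [-0.02  0.13 -0.02] w 0.268 q [-0.42  0.13  2.    0.    1.01  1.04]
shift cm [ 1.79 -1.34 -2.58] turn [ 0.03  0.06 -0.18] rows 0.8 0.1
```

```bash
python3 -m creep '[[[1.8,-1.3,-1.4,0.03,0.06,-0.18,1],[0,0,-1.1,0,0,0,1],[0,0,0,0,0,0,1],[0,0,0,0,0,0,1],[0,0,0,0,0,0,1]]]'
python3 - <<'E'
from h import *
st();R,_=pose([0,0,0,.099],0);go([.447,-.0555,.14],tool(R))
E
```

```text
clock: 26.15
eef_pos: [0.4098, -0.0591, 0.1466]
eef_rot: [0.033, -0.705, 0.707, -0.039]
contact_force: [-0.3, -0.0, -0.1]
gripper_width: 0.004
26.15 pos [ 0.4098 -0.0591  0.1466] F [-0.3 -0.  -0.1] M [-0.01  0.17 -0.01] w 0.004 q [-0.43  0.2   1.96  0.    0.97  1.04]
shift cm [ 3.72  0.36 -0.66] turn [ 0.04  0.09 -0.02] rows 0.9 0.1
```

```bash
python3 -m creep '[[[1,0.1,-0.4,0.04,0.09,0,1],[1,0.1,0,0,0,0,1],[1,0.1,0,0,0,0,1],[0.7,0.07,0,0,0,0,1],[0.5,0.05,0,0,0,0,1],[0.5,0.05,0,0,0,0,1],[0.5,0.05,0,0,0,0,1],[0.5,0.05,0,0,0,0,1],[0.5,0.05,0,0,0,0,1],[0.5,0.05,0,0,0,0,1]]]'
python3 - <<'E'
from h import *
st();R,_=pose([0,0,0,.099],0);go([.447,-.0555,.14],tool(R))
E
```

```text
clock: 26.98
eef_pos: [0.4788, -0.0522, 0.1486]
eef_rot: [0.035, -0.705, 0.707, -0.036]
contact_force: [-2.1, -0.7, -0.9]
gripper_width: 0.005
26.98 pos [ 0.4788 -0.0522  0.1486] F [-2.1 -0.7 -0.9] M [-0.18  0.49 -0.07] w 0.005 q [-0.35  0.34  1.77 -0.    1.03  1.12]
shift cm [-3.18 -0.33 -0.86] turn [ 0.03  0.03 -0.02] rows 0.8 0.0
```

```bash
python3 -m creep '[[[0.7,0.07,-0.04,0,0,0,1],[0.9,0.09,-0.04,0,0,0,1],[0.9,0.09,-0.04,0,0,0,1],[0.9,0.09,-0.04,0,0,0,1],[0.9,0.09,-0.04,0,0,0,1],[0.9,0.09,-0.04,0,0,0,1],[0.9,0.09,-0.04,0,0,0,1],[0.9,0.09,-0.04,0,0,0,1],[0.9,0.09,-0.04,0,0,0,1],[0.9,0.09,-0.04,0,0,0,1],[0.9,0.09,-0.04,0,0,0,1],[0.9,0.09,-0.04,0,0,0,1],[0.6,0.06,0,0,0,0,1]]]'
python3 - <<'E'
from h import *
st();cyaw()
E
```

```text
clock: 28.07
eef_pos: [0.6033, -0.0397, 0.1471]
eef_rot: [0.032, -0.705, 0.708, -0.039]
contact_force: [-0.8, -1.1, 0.1]
gripper_width: 0.007
28.07 pos [ 0.6033 -0.0397  0.1471] F [-0.8 -1.1  0.1] M [-0.12  0.31 -0.02] w 0.007 q [-0.26  0.58  1.39 -0.    1.16  1.21]
cover-in-hand yaw 0.1007 z axis [-0.01   0.004  1.   ]
```

```bash
python3 -m creep '[[[0.5,0.05,0,0,0.05,0,1],[0.5,0.05,0,0,0,0,1],[0.5,0.05,0,0,0,0,1],[0.4,0.04,0,0,0,0,1],[0.4,0.04,0,0,0,0,1],[0.4,0.04,0,0,0,0,1],[0.3,0.03,0,0,0,0,1]]]'
python3 - <<'E'
from h import *
st();cyaw()
E
```

```text
clock: 28.65
eef_pos: [0.6367, -0.0365, 0.1471]
eef_rot: [0.034, -0.705, 0.708, -0.037]
contact_force: [-1.8, -1.4, 0.8]
gripper_width: 0.007
28.65 pos [ 0.6367 -0.0365  0.1471] F [-1.8 -1.4  0.8] M [-0.19  0.53 -0.01] w 0.007 q [-0.24  0.65  1.27 -0.    1.21  1.23]
cover-in-hand yaw 0.1006 z axis [-0.005  0.004  1.   ]
```

```bash
python3 -m creep '[[[0.3,0.03,0,0,0.05,0,1],[0.3,0.03,0,0,0,0,1],[0.3,0.03,0,0,0,0,1],[0.3,0.03,0,0,0,0,1],[0.3,0.03,0,0,0,0,1],[0.3,0.03,0,0,0,0,1]]]'
python3 - <<'E'
from h import *
st();cyaw()
E
```

```text
clock: 29.15
eef_pos: [0.6467, -0.0355, 0.1474]
eef_rot: [0.047, -0.705, 0.707, -0.024]
contact_force: [-27.7, -2.8, 11.8]
gripper_width: 0.002
29.15 pos [ 0.6467 -0.0355  0.1474] F [-27.7  -2.8  11.8] M [-0.53  3.75 -0.08] w 0.002 q [-0.23  0.69  1.2  -0.01  1.28  1.24]
cover-in-hand yaw 0.1008 z axis [0.032 0.005 0.999]
```

The force has risen to 28 N, so the drawer is at its stop. Backing off and checking.

```bash
python3 -m creep '[[[-0.5,-0.05,0,0,0,0,1],[-1.5,-0.15,0,0,0,0,1],[-2.5,-0.25,0,0,0,0,1],[-3,-0.3,0.5,0,0,0,1],[-3.5,-0.3,2,0,0,0,1],[-3.5,-0.3,2,0,0,0,1],[-3.5,-2,2,0,0,0,1],[-3,-2.5,2,0,0,0,1],[-1,-4,1,0,0,0,1],[0,-4,0,0,0,0,1],[0,-4,0,0,0,0,1],[0,-4,0,0,0,0,1],[0,0,0,0,0,0,1],[0,0,0,0,0,0,1]]]'
python3 - <<'E'
from h import *
st()
im=imaging.read_camera("top");jm=imaging.read_camera("scene")
cv2.imwrite("pics/topA.png",im[:,:,::-1]);cv2.imwrite("pics/sceneA.png",jm[:,:,::-1])
a=cv2.resize(im[40:290,220:470,::-1],(450,450),interpolation=cv2.INTER_CUBIC)
b=cv2.resize(jm[190:390,240:395,::-1],(349,450),interpolation=cv2.INTER_CUBIC)
cv2.imwrite("pics/pA.png",np.hstack([a,b]))
E
```

```text
clock: 30.32
eef_pos: [0.4232, -0.2563, 0.2441]
eef_rot: [0.044, -0.703, 0.709, -0.031]
contact_force: [-0.1, 0.6, -0.5]
gripper_width: 0.003
30.32 pos [ 0.4232 -0.2563  0.2441] F [-0.1  0.6 -0.5] M [-0.01  0.16 -0.  ] w 0.003 q [-0.77  0.26  1.6  -0.02  1.28  0.7 ]
```

View pics/pA.png

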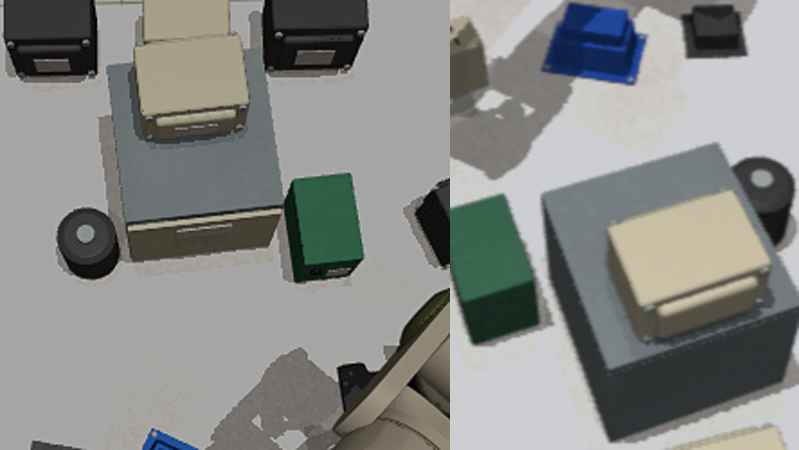

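The drawer front sits flush against the carcass, and the toroid, regulator and others look unmoved. Handing in.

```bash
python3 -c "
from station import workorder
print(workorder.sign_off())"
```

```text
the job is handed in; nothing more can be done
None
```

Both covers are nested over the one in the drawer, the drawer is pushed shut, and the job is handed in. The robot clock stood at about 30 s of the 72 s allowed; no verdict came back.

**Picking and nesting:** I took the cover off the 28° stand first, then the one off the 36° stand.
- The first grip caught the wider step below the block (62 mm), so I backed off and re-gripped at 50 mm.
- The second approach ran joint 6 to its limit, so I turned the gripper half round and used the mirrored grasp.

**Last checks that passed:**
- **Height:** with the drawer still open, the block tops measured from both cameras were 27.8 mm and 26.2 mm apart (27 mm is home).
- **Sideways offset:** about 2.8 mm between the lowest and second cover, and about 0.4 mm between the second and third.
- **Drawer:** the push stalled at its stop with about 28 N, and the last picture shows the front flush with the cabinet. The arm is clear.
- **Other goods:** the ones in that last picture look where they were; I compared by eye, without measuring.

**Checks that disagreed or fell short:**
- An earlier height check by matching image patches disagreed, giving a bad value for the first cover. I trusted the measurement from both cameras instead.
- Fitting the first cover's outline in the top picture could not settle its height.
- The force reading did not show a clear touchdown when either cover seated. I judged that from the tool ceasing to go down.
- The stack cannot be seen inside the shut drawer, so its final state rests on the measurements before closing and a gentle push.

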